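# Fill the thread rack from light to dark, with reels

## Task

Get the thread rack ready for sewing: its four cones should run from light to dark, so put the yellow cone on the free peg next to the cream one and the red cone on the peg between the yellow and the black, both right down on their felt pads. Lay the small yellow, red and black reels flat in the round wells, each in the well directly in front of the cone of its own colour; the cream cone's well stays empty, and the cream and black cones stay on their pegs.

Things in the scene. Friction and masses are not known exactly. Their poses are not given: they have to be found in the camera images.
- rack: fixed wooden rack 161 (x) x 286 (y) x 18 mm. Origin under its middle at worktop level; x to its back, y to its left seen from the front. Cone pegs at x +41, y +96, +32, -32, -96 mm: 8 mm thick, round tips at z 80, collar 20 mm wide tapering to 9 at z 42, felt pad top at z 20. In front of each peg a round reel well: x -41, same y, 54 mm wide, 7 mm deep, floor z 11. Yaw within 14 degrees.
- cream_cone: cream cone of sewing thread, hollow, slightly tapered: foot ring 51 mm wide (4 mm thick), winding 48 mm wide at the foot, 42 mm at 60 mm up; 66 mm high, 80 g. Bore open at both ends: 28 mm at the foot, 24 mm at the top. Origin at the centre of the foot, z up its axis. Stands already on one of the two end pegs of the rack.
- black_cone: black cone of sewing thread, hollow, slightly tapered: foot ring 51 mm wide (4 mm thick), winding 48 mm wide at the foot, 42 mm at 60 mm up; 66 mm high, 80 g. Bore open at both ends: 28 mm at the foot, 24 mm at the top. Origin at the centre of the foot, z up its axis. Stands already on the other end peg of the rack.
- yellow_cone: yellow cone of sewing thread, hollow, slightly tapered: foot ring 51 mm wide (4 mm thick), winding 48 mm wide at the foot, 42 mm at 60 mm up; 66 mm high, 80 g. Bore open at both ends: 28 mm at the foot, 24 mm at the top. Origin at the centre of the foot, z up its axis. Stands on the worktop in front of or beside the rack.
- red_cone: dark red cone of sewing thread, hollow, slightly tapered: foot ring 51 mm wide (4 mm thick), winding 48 mm wide at the foot, 42 mm at 60 mm up; 66 mm high, 80 g. Bore open at both ends: 28 mm at the foot, 24 mm at the top. Origin at the centre of the foot, z up its axis. Stands on the worktop in front of or beside the rack.
- yellow_reel: small flat reel of yellow topstitching thread, plastic rims of the same colour: 38 mm across, 22 mm high, 30 g, lying flat (axis upright) on the worktop; pinch it across the rims. Origin at the centre of its underside, z up.
- red_reel: small flat reel of red topstitching thread, plastic rims of the same colour: 38 mm across, 22 mm high, 30 g, lying flat (axis upright) on the worktop; pinch it across the rims. Origin at the centre of its underside, z up.
- black_reel: small flat reel of black topstitching thread, plastic rims of the same colour: 38 mm across, 22 mm high, 30 g, lying flat (axis upright) on the worktop; pinch it across the rims. Origin at the centre of its underside, z up.
Not all that is in view belongs to the job. Several things look just like the yellow_reel: the one meant starts farthest from the robot's base.

How it is judged:
By the outcome, as a careful person would: the job done as asked, in the order asked, and still so for the second after the job is handed in, with the robot touching nothing.
It also fails if it takes over 122 s, if anything falls off the work surface, if the arm or the gripper's body presses on something with over 40 N, if the wrist force passes 120 N, or if a joint passes its speed limit or range.

## Robot

A 7-joint arm with a two-finger parallel gripper is mounted at the origin on a cart in front of the work surface, level with it; the furniture and walls round the work are solid. World frame = base frame: x ahead of the robot, y to its left, z up, the work surface at z = 0. Lengths are in m, angles in degrees, forces in N, time in s.
With the tool pointing down it reaches from about 0.4 to 0.925 m from the base axis. Payload 5.6 kg.
Tool frame: the origin (TCP) lies midway between the tips of the shut fingers; the grasp point (between the pads) lies 19 mm behind it (ctrl.grip_point_offset is the distance from the TCP to the grasp point, in m); z points along the fingers, y is the line along which they close (so a half turn about z gives the same grasp; the last joint's range is limited). The gripper opens to 85 mm and grips with 20 to 120 N. Pads are 22 mm wide; open, the fingers measure 114 mm over their backs; the gripper's body (76 mm by 85 mm) begins 54 mm behind the grasp point. The pads swing forward as they close: fully open they stand 13 mm farther back than shut.
Start: joints at [60.562, 26.786, -0.665, 91.828, 0.344, 61.387, -3.226], TCP at [0.295, -0.579, 0.207] pointing down, gripper open.
Joint ranges: [-144.91, 144.91], [-17.63, 115.5], [-89.93, 88.59], [15.96, 139.68], [-74.01, 254.01], [8.47, 105.57], [-167.45, 167.45]. Speed limits (degrees/s): [147.25, 147.25, 180, 180, 180, 180, 180].

## Interface

Orientations are given as [roll, pitch, yaw] about the fixed x, y, z axes, in that order (R = Rz(yaw) Ry(pitch) Rx(roll)).
In Python, from bench import telemetry, capture, ctrl, recognise gives the robot as it stands.
- The arm moves only by the tool play_rows, never from a script. Its argument "increments" is a list of rows, each an object of numbers: "x", "y", "z": the shift along the tool's x, y, z in mm; "ax", "ay", "az": the turn, a rotation vector about the tool's x, y, z in degrees; "claw": the finger opening in mm, from 0 to 85.4. A call has 1 to 8 rows; each row is the pose to reach, as a shift and turn from the pose commanded when the call began, along the tool's axes at that moment; what a row does not reach only later rows make up. A row lasts 1/10 s, in which the tool goes at most 50 mm and 8.59 degrees, less where a joint would pass 70% of its speed; a pose out of reach is approached as far as the arm can. A call with a gripper value outside its range is refused whole. The fingers move at their own pace and stop on an object; "squeeze" is the grip in N (left out, the last holds). Time passes only in rows, so rows that repeat a pose let the fingers close. It gives the time, the measured TCP pose, the force, the opening and the grip force at its end, in the units of the state.
- telemetry.get_obs(): the state, without advancing time (a new reading comes with each control period).
- capture(name): name is "scene" or "top" or "wrist"; returns a dict with "color" (480x640x3 uint8, blue, green, red), "fx", "fy", "cx", "cy" (pixels), "R" (3x3) and "t" (3): a world point X has camera coordinates R X + t. Camera axes: x right, y down, z forward; pixel columns grow to the right and rows downward; lengths in m; the calibration is good to about 2 mm. A picture is of the moment at which its call begins. There is no depth.
- ctrl.sign_off(): hands the job in; it is judged then, once.
Trained networks look in a picture, given as the dict that the camera call returned (one of the last four; its "shot" number tells which), for a name from the list of things; names that differ only in an ending like _2 or _b are one class to them, and where a whole thing is asked for, a point or a joint stands for the part that bears it (a point fixed in the world has none). Each returns a list of dicts, best first, with "conf" (0 to 1); they miss things now and then, are a little off and sometimes report something else, mostly with a low value. They report only what shows in the picture. A call takes as long as a camera call. They do not tell look-alikes from the thing itself.
- recognise(picture, label): "centre" ([column, row] in pixels, amid what is visible of it).
The state is a dict: "time_s": time; "joint_positions": joint angles; "qd": joint speeds; "effort": joint torques, N m; "position": TCP position; "tcp_rot": TCP orientation; "wrist_force": force on the tool from outside, world axes, zero at the start; "ft_torque": the same for the moment, N m; "gripper_width": finger opening in m; "gripper_force": force on a finger pad.
Only numpy, scipy, OpenCV 4.12 (cv2) and the standard library are available. Lean on these libraries where they do the work, as an engineer would, in place of code of your own. Each camera call takes 0.05 s, during which the arm holds its last target. There are 200 camera calls.

## Working session

There is one attempt and no reset: what is moved stays moved. The work goes in short steps, Python scripts to look and compute and a tool call to move; the robot and the scene stay as the last step left them, time stands still between calls to the robot, and variables do not carry over. Pictures are saved under pics/ and viewed, at most 14 in all, crops included, and the job is handed in when it is done.

Besides the shell and the picture viewer there is one more tool, called after "Emit:" in YAML: its name, and indented under it one key for each argument. play_rows: Moves the arm, as the interface text tells. Its arguments: {"type":"object","properties":{"increments":{"type":"array"},"squeeze":{"type":"number"}},"required":["increments"]}

```bash
mkdir -p pics; ls; python3 - <<'E'
from bench import telemetry, capture, ctrl, recognise
import cv2,numpy as np
o=telemetry.get_obs(); print(o['time_s'],o['position'],o['tcp_rot'],ctrl.grip_point_offset)
for n in ['top','scene']:
    p=capture(n); cv2.imwrite(f'pics/{n}0.png',p['color'])
    C=-p['R'].T@p['t'] if isinstance(p['R'],np.ndarray) else -np.array(p['R']).T@np.array(p['t'])
    print(n,C.round(3),p['fx'],np.array(p['R']).round(3).tolist())
    for l in ['rack','cream_cone','black_cone','yellow_cone','red_cone','yellow_reel','red_reel','black_reel']:
        print(l,[(np.round(d['centre']).tolist(),round(d['conf'],2)) for d in recognise(p,l)])
E
```

```text
pics
0.0 [ 0.29452163 -0.57878446  0.20631853] [-1.79898673e+02  6.57815035e-03  2.69706635e+01] 0.0187
top [ 0.369 -0.002  1.34 ] 484.8498208601097 [[0.007, -1.0, -0.001], [-0.992, -0.007, -0.124], [0.124, 0.002, -0.992]]
rack [([329.0, 210.0], 0.77)]
cream_cone [([295.0, 193.0], 0.7)]
black_cone [([362.0, 189.0], 0.72), ([316.0, 284.0], 0.31)]
yellow_cone [([184.0, 258.0], 0.66)]
red_cone [([363.0, 191.0], 0.74), ([314.0, 281.0], 0.72)]
yellow_reel [([442.0, 259.0], 0.68), ([416.0, 275.0], 0.67), ([439.0, 294.0], 0.58)]
red_reel [([386.0, 272.0], 0.66)]
black_reel [([249.0, 269.0], 0.6)]
scene [-0.153 -0.929  0.598] 578.7233567221161 [[0.797, -0.603, -0.017], [-0.271, -0.332, -0.904], [0.539, 0.725, -0.428]]
rack [([348.0, 245.0], 0.58)]
cream_cone [([334.0, 208.0], 0.97), ([411.0, 327.0], 0.4)]
black_cone [([388.0, 236.0], 0.53)]
yellow_cone [([213.0, 201.0], 0.81)]
red_cone [([270.0, 254.0], 0.7)]
yellow_reel [([357.0, 344.0], 0.82), ([410.0, 328.0], 0.79), ([359.0, 320.0], 0.66), ([329.0, 297.0], 0.66)]
red_reel [([331.0, 300.0], 0.68)]
black_reel [([236.0, 233.0], 0.58)]
```

View pics/top0.png

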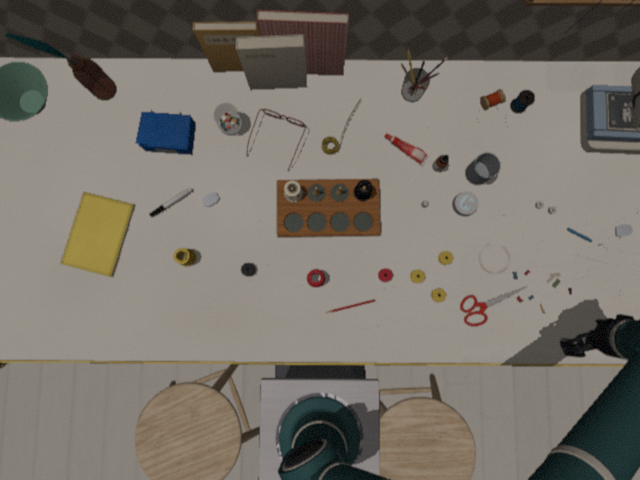

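View pics/scene0.png

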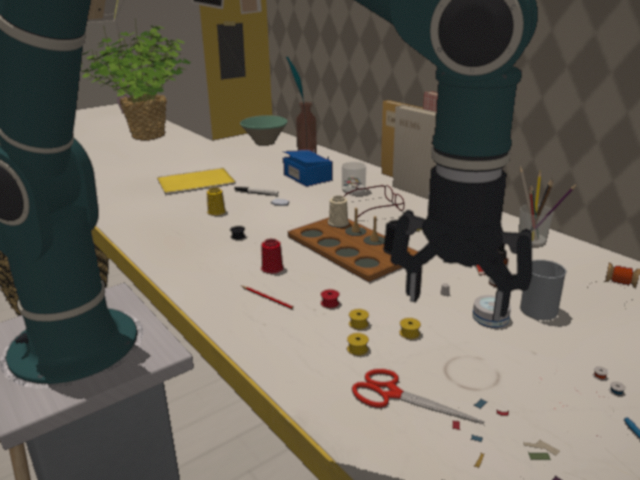

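The top picture shows the rack at (329,208), with cream on its left-end peg (293,190) and black on the right end (363,189). The yellow cone is at (184,257), the red cone at (316,278) and the black reel at (249,269).

- **Possible yellow reels:** (446,258), (418,276) and (439,296). The olive tape at (331,145) and the spool at (492,99) are not reels.
- **Possible red and black reels:** red is (386,275) and black is (249,269). The black spool at (522,101) is a different thing.

I'll measure these next and check the choice in a crop.

```bash
cat > h.py <<'E'
import numpy as np,cv2
from scipy.spatial.transform import Rotation as Ro
def ray(p,uv,z):
    R=np.array(p['R']);t=np.array(p['t']);C=-R.T@t
    d=R.T@np.array([(uv[0]-p['cx'])/p['fx'],(uv[1]-p['cy'])/p['fy'],1])
    return C+d*(z-C[2])/d[2]
def proj(p,X):
    c=np.array(p['R'])@np.array(X)+np.array(p['t']); return np.array([c[0]/c[2]*p['fx']+p['cx'],c[1]/c[2]*p['fy']+p['cy']])
def go(o,tgt,yaw):
    """delta in tool axes, mm/deg, to world tgt (TCP), tool down at yaw"""
    R=Ro.from_euler('xyz',o['tcp_rot'],degrees=True)
    d=R.inv().apply(np.array(tgt)-o['position'])*1000
    T=Ro.from_euler('xyz',[180,0,yaw],degrees=True)
    a=(R.inv()*T).as_rotvec(degrees=True)
    return d.round(1),a.round(2)
def blob(p,uv,mask,r=22):
    """centroid and box of the mask piece nearest uv"""
    n,l,s,c=cv2.connectedComponentsWithStats(mask.astype(np.uint8))
    i=1+np.argmin([np.hypot(*(c[k]-uv))+(1e3 if s[k,4]<25 else 0) for k in range(1,n)])
    return c[i],s[i],(l==i)
E
python3 - <<'E'
from h import *
from bench import capture
p=capture('top'); im=p['color']; hsv=cv2.cvtColor(im,cv2.COLOR_BGR2HSV); H,S,V=[hsv[...,i].astype(int) for i in range(3)]
ye=(H>18)&(H<35)&(S>130)&(V>60); red=((H<8)|(H>170))&(S>130)&(V>50); bl=(V<60)
for n,uv,m,z in [('Yc',(184,257),ye,.033),('Rc',(316,278),red,.033),('y1',(446,258),ye,.011),('y2',(418,276),ye,.011),('y3',(439,296),ye,.011),('Rr',(386,275),red,.011),('Br',(249,269),bl,.011)]:
    c,s,mm=blob(p,uv,m); (cc,rr)=cv2.minEnclosingCircle(np.argwhere(mm)[:,::-1].astype(np.float32))
    X=ray(p,cc,z); print(n,c.round(1),s,np.round(cc,1),round(rr,1),X.round(3),np.hypot(*X[:2]).round(3))
# base: rack
wood=(H>5)&(H<18)&(S>110)&(V>50)
c,s,mm=blob(p,(329,207),wood)
pts=np.array([ray(p,q,.018)[:2] for q in np.argwhere(cv2.morphologyEx(mm.astype(np.uint8),cv2.MORPH_OPEN,np.ones((5,5))))[:,::-1]],np.float32)
r=cv2.minAreaRect(pts); print('rack',s,r, pts.mean(0))
cr=cv2.resize(im[165:310,225:465],(800,483),interpolation=cv2.INTER_CUBIC); cv2.imwrite('pics/crop1.png',cr)
E
```

```text
Yc [183.  256.8] [174 249  18  17 166] [183.  257.5] 9.7 [0.471 0.372 0.033] 0.6
Rc [315.7 277.9] [308 270  17  17 147] [315.7 277.7] 8.5 [0.419 0.013 0.033] 0.42
y1 [445.2 257.6] [439 252  14  12 129] [445.4 258. ] 6.7 [ 0.477 -0.342  0.011] 0.587
y2 [417.  275.9] [411 270  13  12 124] [417.2 276. ] 6.5 [ 0.427 -0.264  0.011] 0.502
y3 [438.2 294.7] [432 289  14  12 131] [438.3 294.5] 6.7 [ 0.377 -0.32   0.011] 0.495
Rr [385.  274.7] [379 269  13  12 125] [385.  274.5] 6.5 [ 0.43  -0.176  0.011] 0.465
Br [248.5 269.3] [242 264  14  12 135] [248.5 269. ] 6.8 [0.443 0.198 0.011] 0.485
rack [ 277  179  103   58 3341] ((0.6145142316818237, -0.020467609167099), (0.15659528970718384, 0.2798285186290741), 1.218605875968933) [ 0.61184144 -0.02174729]
```

View pics/crop1.png

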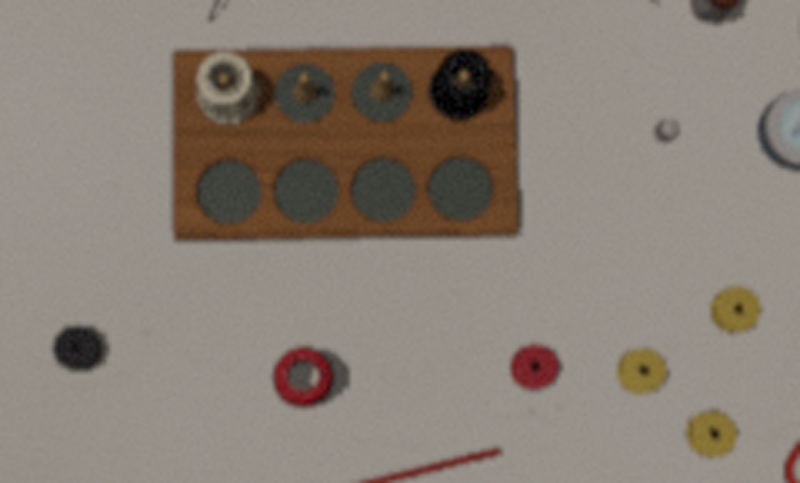

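The crop confirms the choice. The wanted yellow reel is at crop (736,309), or pixel (446,258), 0.587 m from the base; the other two are at 0.50 m. Next I'll compute the wells and pegs and the first move.

```bash
python3 - <<'E'
from h import *
from bench import capture,telemetry
p=capture('top'); im=p['color']
f=lambda a,b:(225+(a+.5)*.3-.5,165+(b+.5)*145/483-.5)
W=np.array([ray(p,f(*q),.011)[:2] for q in [(229,190),(306,190),(384,189),(461,188)]]);print(W.round(4))
d=W[0]-W[3];yaw=np.degrees(np.arctan2(-d[0],d[1]));print('yaw',yaw,np.hypot(*d))
c,s=np.cos(np.radians(yaw)),np.sin(np.radians(yaw));print('ctr',W.mean(0)+.041*np.array([c,s]))
for q,z in [((311,377),.066),((224,76),.086),((304,88),.08),((383,76),.08),((463,74),.08)]: print(ray(p,f(*q),z).round(4))
o=telemetry.get_obs();print(go(o,[.5,-.15,.25],91))
E
```

```text
[[ 0.5745  0.0766]
 [ 0.575   0.0125]
 [ 0.5763 -0.0523]
 [ 0.5776 -0.1163]]
yaw 0.9110846532905823 0.19294215503781134
ctr [ 0.61686045 -0.019241  ]
[0.4178 0.0068 0.066 ]
[0.6542 0.0774 0.086 ]
[0.6463 0.0141 0.08  ]
[ 0.6565 -0.0487  0.08  ]
[ 0.6586 -0.1123  0.08  ]
(array([ 377.6, -289.6,  -42.7]), array([  0.  ,   0.  , -64.03]))
```

Emit:
play_rows:
  increments:
    - {"x": 180, "y": -230, "z": -40, "az": -30, "claw": 85}
    - {"x": 378, "y": -290, "z": -43, "az": -64, "claw": 85}
    - {"x": 378, "y": -290, "z": -43, "az": -64, "claw": 85}
    - {"x": 378, "y": -290, "z": -43, "az": -64, "claw": 85}
    - {"x": 378, "y": -290, "z": -43, "az": -64, "claw": 85}
    - {"x": 378, "y": -290, "z": -43, "az": -64, "claw": 85}
    - {"x": 378, "y": -290, "z": -43, "az": -64, "claw": 85}
    - {"x": 378, "y": -290, "z": -43, "az": -64, "claw": 85}

```text
schema error: expected keys x, y, z, ax, ay, az, claw
```

Emit:
play_rows:
  increments:
    - {"x": 378, "y": -290, "z": -43, "ax": 0, "ay": 0, "az": -64, "claw": 85}
    - {"x": 378, "y": -290, "z": -43, "ax": 0, "ay": 0, "az": -64, "claw": 85}
    - {"x": 378, "y": -290, "z": -43, "ax": 0, "ay": 0, "az": -64, "claw": 85}
    - {"x": 378, "y": -290, "z": -43, "ax": 0, "ay": 0, "az": -64, "claw": 85}
    - {"x": 378, "y": -290, "z": -43, "ax": 0, "ay": 0, "az": -64, "claw": 85}
    - {"x": 378, "y": -290, "z": -43, "ax": 0, "ay": 0, "az": -64, "claw": 85}
    - {"x": 378, "y": -290, "z": -43, "ax": 0, "ay": 0, "az": -64, "claw": 85}
    - {"x": 378, "y": -290, "z": -43, "ax": 0, "ay": 0, "az": -64, "claw": 85}

```text
time_s: 1.8
position: [0.4671, -0.2181, 0.2438]
tcp_rot: [180.0, 0.0, 91.2]
wrist_force: [0.7, 0.1, 0.4]
gripper_width: 0.0855
gripper_force: 0.0
```

Emit:
play_rows:
  increments:
    - {"x": 590, "y": 0, "z": 0, "ax": 0, "ay": 0, "az": 0, "claw": 85}
    - {"x": 590, "y": 0, "z": 0, "ax": 0, "ay": 0, "az": 0, "claw": 85}
    - {"x": 590, "y": 0, "z": 0, "ax": 0, "ay": 0, "az": 0, "claw": 85}
    - {"x": 590, "y": 0, "z": 0, "ax": 0, "ay": 0, "az": 0, "claw": 85}
    - {"x": 590, "y": 0, "z": 0, "ax": 0, "ay": 0, "az": 0, "claw": 85}
    - {"x": 590, "y": 0, "z": 0, "ax": 0, "ay": 0, "az": 0, "claw": 85}
    - {"x": 590, "y": 0, "z": 0, "ax": 0, "ay": 0, "az": 0, "claw": 85}
    - {"x": 590, "y": 0, "z": 0, "ax": 0, "ay": 0, "az": 0, "claw": 85}

```text
time_s: 2.6
position: [0.4596, 0.1819, 0.2437]
tcp_rot: [179.9, 0.0, 90.9]
wrist_force: [1.2, -0.4, -0.6]
gripper_width: 0.0847
gripper_force: 0.0
```

```bash
python3 - <<'E'
from h import *
from bench import capture,telemetry
o=telemetry.get_obs();print(o['position'],o['joint_positions'])
p=capture('wrist');print(proj(p,[.62,-.02,.018]),proj(p,[.471,.372,.03]));R=np.array(p['R']);print((-R.T@np.array(p['t'])).round(3),R.round(2).tolist())
cv2.imwrite('pics/w1.png',p['color'])
E
```

```text
[0.45959571 0.18188666 0.24367553] [  8.60458636  13.57528784 -38.96815665 108.93489141   9.79838316
  60.73587677 -33.45088503]
[448.29638446 363.34733059] [338.23624982   1.49529757]
[0.458 0.248 0.41 ] [[1.0, 0.02, 0.0], [0.02, -0.97, 0.26], [0.0, -0.26, -0.97]]
```

View pics/w1.png

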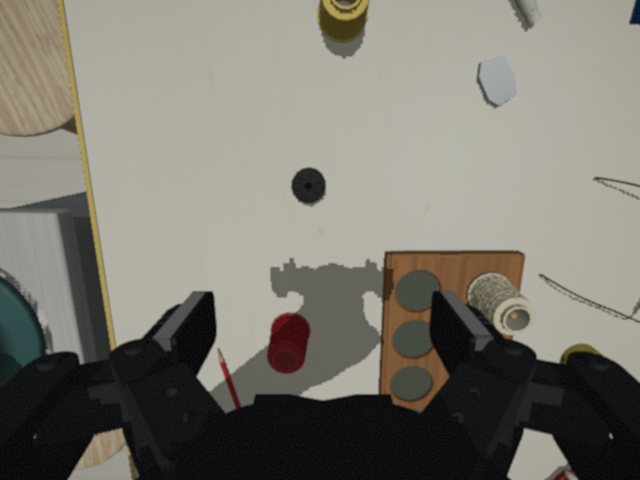

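The wrist view shows the yellow cone at (344,15), the black reel at (309,186), the red cone at (289,345) and wells at (418,291), (414,339) and (411,383). I'll move closer to yellow and measure.

Emit:
play_rows:
  increments:
    - {"x": 120, "y": 10, "z": 0, "ax": 0, "ay": 0, "az": 0, "claw": 85}
    - {"x": 120, "y": 10, "z": 0, "ax": 0, "ay": 0, "az": 0, "claw": 85}
    - {"x": 120, "y": 10, "z": 0, "ax": 0, "ay": 0, "az": 0, "claw": 85}
    - {"x": 120, "y": 10, "z": 0, "ax": 0, "ay": 0, "az": 0, "claw": 85}

```text
time_s: 3.05
position: [0.4666, 0.304, 0.2432]
tcp_rot: [-180.0, -0.1, 91.3]
wrist_force: [0.1, -0.1, -0.7]
gripper_width: 0.0849
gripper_force: 0.0
```

```bash
python3 - <<'E'
from h import *
from bench import capture,telemetry,recognise
p=capture('wrist');o=telemetry.get_obs();print(o['position'],o['tcp_rot'])
cv2.imwrite('pics/w2.png',p['color'])
for l,z in [('yellow_cone',.033),('black_reel',.011),('red_cone',.033)]:
    for d in recognise(p,l)[:2]: print(l,d['conf'],np.round(d['centre']),ray(p,d['centre'],z).round(4))
print([proj(p,[.471,.372,z]).round() for z in (0,.066)])
E
```

```text
[0.46714795 0.30144304 0.24295636] [-1.79954755e+02 -1.60661086e-02  9.11407971e+01]
yellow_cone 0.95 [334. 132.] [0.4759 0.378  0.033 ]
black_reel 0.65 [301. 289.] [0.4432 0.1967 0.011 ]
[array([328., 138.]), array([329., 138.])]
```

View pics/w2.png

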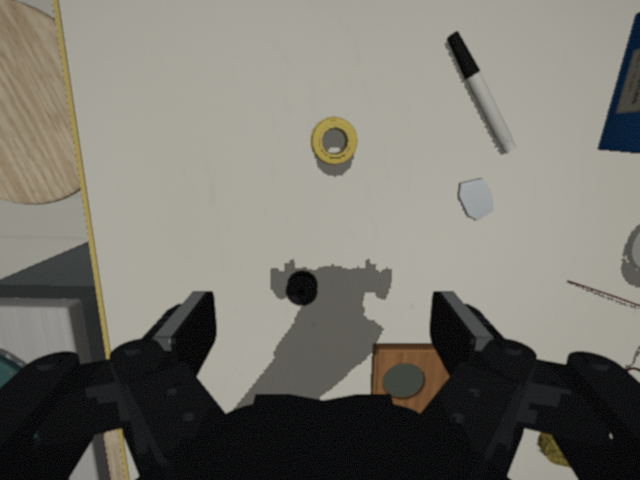

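The yellow cone's bore is at (334,141), which gives a cone position of about (0.475, 0.370).

Emit:
play_rows:
  increments:
    - {"x": 68, "y": 9, "z": 20, "ax": 0, "ay": 0, "az": 0, "claw": 85}
    - {"x": 68, "y": 9, "z": 40, "ax": 0, "ay": 0, "az": 0, "claw": 85}
    - {"x": 68, "y": 9, "z": 80, "ax": 0, "ay": 0, "az": 0, "claw": 85}
    - {"x": 68, "y": 9, "z": 120, "ax": 0, "ay": 0, "az": 0, "claw": 85}
    - {"x": 68, "y": 9, "z": 160, "ax": 0, "ay": 0, "az": 0, "claw": 85}
    - {"x": 68, "y": 9, "z": 200, "ax": 0, "ay": 0, "az": 0, "claw": 85}
    - {"x": 68, "y": 9, "z": 215, "ax": 0, "ay": 0, "az": 0, "claw": 85}
    - {"x": 68, "y": 9, "z": 215, "ax": 0, "ay": 0, "az": 0, "claw": 85}

```text
time_s: 4.05
position: [0.475, 0.3663, 0.0265]
tcp_rot: [-179.8, 0.2, 90.9]
wrist_force: [-0.1, 0.2, 0.2]
gripper_width: 0.0849
gripper_force: 0.0
```

Emit:
play_rows:
  increments:
    - {"x": 0, "y": 0, "z": 0, "ax": 0, "ay": 0, "az": 0, "claw": 30}
    - {"x": 0, "y": 0, "z": 0, "ax": 0, "ay": 0, "az": 0, "claw": 30}
    - {"x": 0, "y": 0, "z": 0, "ax": 0, "ay": 0, "az": 0, "claw": 30}
    - {"x": 0, "y": 0, "z": 0, "ax": 0, "ay": 0, "az": 0, "claw": 30}
    - {"x": 0, "y": 0, "z": 0, "ax": 0, "ay": 0, "az": 0, "claw": 30}
    - {"x": 0, "y": 0, "z": 0, "ax": 0, "ay": 0, "az": 0, "claw": 30}
  squeeze: 35

```text
time_s: 4.65
position: [0.4767, 0.3693, 0.0304]
tcp_rot: [179.8, -0.1, 91.0]
wrist_force: [-0.5, -0.9, 7.0]
gripper_width: 0.0405
gripper_force: 34.7
```

Emit:
play_rows:
  increments:
    - {"x": 0, "y": 0, "z": -40, "ax": 0, "ay": 0, "az": 0, "claw": 30}
    - {"x": 0, "y": 0, "z": -90, "ax": 0, "ay": 0, "az": 0, "claw": 30}
    - {"x": -40, "y": 0, "z": -140, "ax": 0, "ay": 0, "az": 0, "claw": 30}
    - {"x": -90, "y": 10, "z": -160, "ax": 0, "ay": 0, "az": 0, "claw": 30}
    - {"x": -130, "y": 20, "z": -170, "ax": 0, "ay": 0, "az": 0, "claw": 30}
    - {"x": -160, "y": 30, "z": -170, "ax": 0, "ay": 0, "az": 0, "claw": 30}
    - {"x": -160, "y": 30, "z": -170, "ax": 0, "ay": 0, "az": 0, "claw": 30}
    - {"x": -160, "y": 30, "z": -170, "ax": 0, "ay": 0, "az": 0, "claw": 30}

```text
time_s: 5.45
position: [0.5088, 0.2078, 0.199]
tcp_rot: [179.9, 0.0, 90.8]
wrist_force: [0.3, 1.0, -0.4]
gripper_width: 0.0399
gripper_force: 35.9
```

```bash
python3 - <<'E'
from h import *
from bench import capture,telemetry,recognise
p=capture('wrist');o=telemetry.get_obs();print(o['position'],o['tcp_rot'],o['gripper_width'])
cv2.imwrite('pics/w3.png',p['color'])
hsv=cv2.cvtColor(p['color'],cv2.COLOR_BGR2HSV).astype(int);H,S,V=[hsv[...,i] for i in range(3)]
for y in (.096,.032,-.032):
    X=[.6157-.041,-.0198+y,.011]; u=proj(p,X).round().astype(int); print(y,u, hsv[u[1],u[0]] if 0<=u[1]<480 and 0<=u[0]<640 else None)
E
```

```text
[0.50813612 0.20929995 0.19881621] [ 1.79952898e+02 -2.90501473e-02  9.09611711e+01] 0.04037777392375487
0.096 [381 327] [ 12 106  12]
0.032 [378 377] [45 33 78]
-0.032 [375 424] [131  97  21]
```

View pics/w3.png

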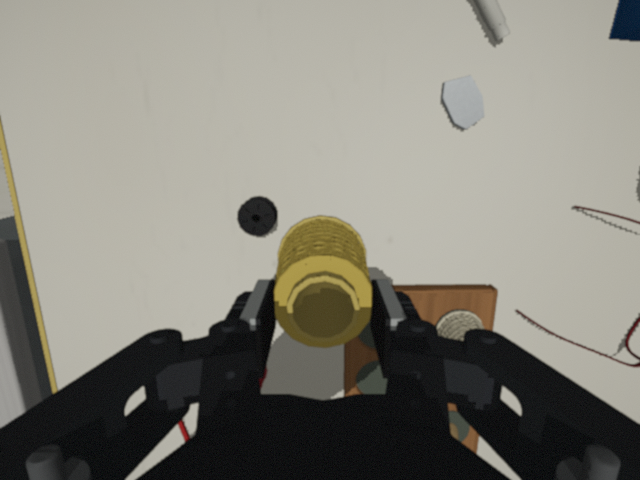

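The picture shows the yellow cone held upright at (325,285) and the rack's back-left corner at (496,287). I'll check the rack model and the cone axis against it.

```bash
python3 - <<'E'
from h import *
from bench import capture,telemetry,recognise
p=capture('wrist');o=telemetry.get_obs();im=p['color']
y=np.radians(1.0);Rz=np.array([[np.cos(y),-np.sin(y)],[np.sin(y),np.cos(y)]]);c=np.array([.6157,-.0198])
W=lambda a,b,z:np.r_[c+Rz@[a,b],z]
print('corner',proj(p,W(.0805,.143,.018)).round(1),'seen ray',ray(p,(496,287),.018))
def ring(cen,r,z,col):
    q=[proj(p,[cen[0]+r*np.cos(a),cen[1]+r*np.sin(a),z]) for a in np.linspace(0,6.28,40)]
    cv2.polylines(im,[np.round(q).astype(np.int32)],True,col,1)
for b in (.096,.032,-.032,-.096): ring(W(-.041,b,0),.027,.018,(0,0,255)); 
ring(W(.041,.096,0),.0255,.022,(255,0,0));ring(W(.041,.096,0),.021,.086,(255,0,0))
t=o['position']; off=t[2]-.030
ring(t,.021,off+.066,(255,0,255)); ring(t,.0255,off,(255,0,255)); ring(t,.012,off+.066,(255,0,255))
cv2.imwrite('pics/w4.png',im[200:480,200:560].repeat(2,0).repeat(2,1))
for n,uv in [('back',(W(.0805,0,.018)))]: pass
print('peg2',W(.041,.032,0),'peg3',W(.041,-.032,0));print([go(o,[*W(.041,.032,0)[:2],.2],91)])
E
```

```text
corner [499. 292.] seen ray [0.68977296 0.1301349  0.018     ]
peg2 [0.65613528 0.01291067 0.        ] peg3 [ 0.65725223 -0.05107958  0.        ]
[(array([-199.9,  144.7,   -1.5]), array([ 0.02, -0.04,  0.06]))]
```

View pics/w4.png

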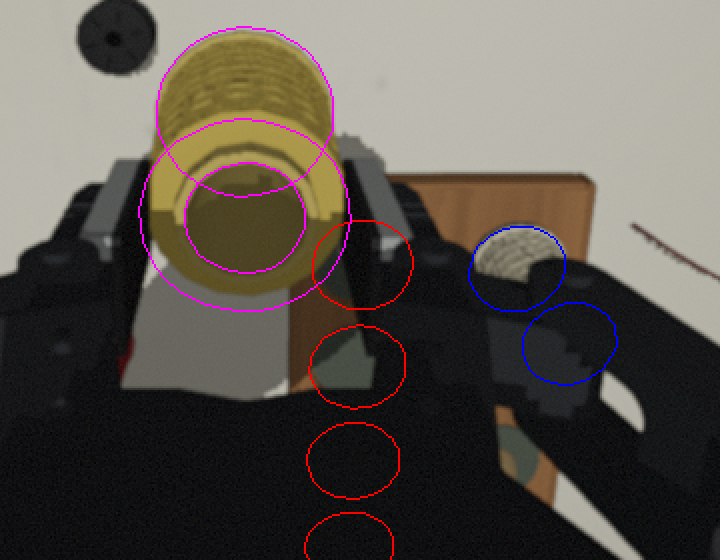

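Rack model and cone position agree within about 3 mm. Next I'll move over peg 2.

Emit:
play_rows:
  increments:
    - {"x": -40, "y": 29, "z": 0, "ax": 0, "ay": 0, "az": 0, "claw": 30}
    - {"x": -80, "y": 58, "z": 0, "ax": 0, "ay": 0, "az": 0, "claw": 30}
    - {"x": -120, "y": 87, "z": 0, "ax": 0, "ay": 0, "az": 0, "claw": 30}
    - {"x": -160, "y": 116, "z": 0, "ax": 0, "ay": 0, "az": 0, "claw": 30}
    - {"x": -185, "y": 135, "z": 0, "ax": 0, "ay": 0, "az": 0, "claw": 30}
    - {"x": -199, "y": 145, "z": 0, "ax": 0, "ay": 0, "az": 0, "claw": 30}
    - {"x": -199, "y": 145, "z": 0, "ax": 0, "ay": 0, "az": 0, "claw": 30}
    - {"x": -199, "y": 145, "z": 0, "ax": 0, "ay": 0, "az": 0, "claw": 30}

```text
time_s: 6.35
position: [0.6555, 0.0156, 0.198]
tcp_rot: [-179.9, -0.1, 91.2]
wrist_force: [0.9, 0.7, -0.4]
gripper_width: 0.0399
gripper_force: 35.9
```

```bash
python3 - <<'E'
from h import *
from bench import capture,telemetry,recognise
o=telemetry.get_obs();print(o['position'],o['tcp_rot']); print(go(o,[.6562,.0135,.05],91))
p=capture('wrist');im=p['color'];cv2.imwrite('pics/w5.png',im)
y=np.radians(1.0);Rz=np.array([[np.cos(y),-np.sin(y)],[np.sin(y),np.cos(y)]]);c=np.array([.6157,-.0198])
W=lambda a,b,z:np.r_[c+Rz@[a,b],z]
def ring(cen,r,z,col):
    q=[proj(p,[cen[0]+r*np.cos(a),cen[1]+r*np.sin(a),z]) for a in np.linspace(0,6.28,40)]
    cv2.polylines(im,[np.round(q).astype(np.int32)],True,col,1)
for b in (.096,.032,-.032,-.096): ring(W(-.041,b,0),.027,.018,(0,0,255))
ring(W(.041,.096,0),.0255,.022,(255,0,0));ring(W(.041,.096,0),.021,.086,(255,0,0))
cv2.imwrite('pics/w6.png',im)
E
```

```text
[0.65554778 0.01560556 0.19800228] [-1.79929377e+02 -1.00840909e-01  9.11653647e+01]
(array([ -2.4,   0.8, 148. ]), array([-0.07, -0.1 ,  0.17]))
```

View pics/w6.png

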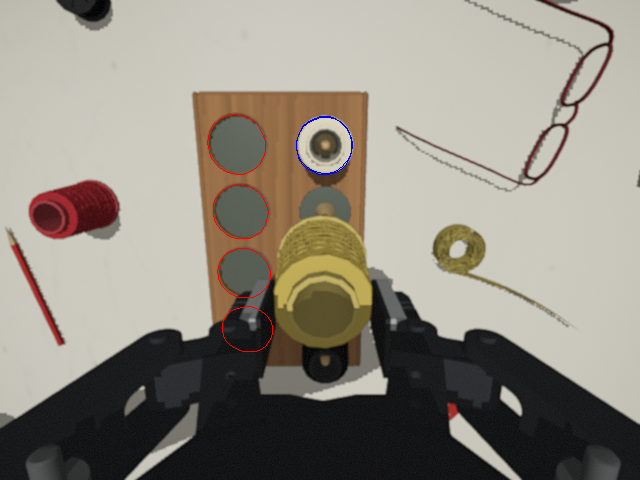

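The model rings match the wells at (237,144), (241,211) and (246,272) and the cream cone at (325,145). Lowering now.

Emit:
play_rows:
  increments:
    - {"x": -2, "y": 1, "z": 30, "ax": 0, "ay": 0, "az": 0, "claw": 30}
    - {"x": -2, "y": 1, "z": 60, "ax": 0, "ay": 0, "az": 0, "claw": 30}
    - {"x": -2, "y": 1, "z": 85, "ax": 0, "ay": 0, "az": 0, "claw": 30}
    - {"x": -2, "y": 1, "z": 110, "ax": 0, "ay": 0, "az": 0, "claw": 30}
    - {"x": -2, "y": 1, "z": 130, "ax": 0, "ay": 0, "az": 0, "claw": 30}
    - {"x": -2, "y": 1, "z": 140, "ax": 0, "ay": 0, "az": 0, "claw": 30}
    - {"x": -2, "y": 1, "z": 145, "ax": 0, "ay": 0, "az": 0, "claw": 30}
    - {"x": -2, "y": 1, "z": 145, "ax": 0, "ay": 0, "az": 0, "claw": 30}

```text
time_s: 7.2
position: [0.6575, 0.0116, 0.0535]
tcp_rot: [-180.0, -0.0, 91.1]
wrist_force: [0.1, 0.2, -0.8]
gripper_width: 0.0402
gripper_force: 35.9
```

Emit:
play_rows:
  increments:
    - {"x": 0, "y": 0, "z": 2, "ax": 0, "ay": 0, "az": 0, "claw": 30}
    - {"x": 0, "y": 0, "z": 3, "ax": 0, "ay": 0, "az": 0, "claw": 30}
    - {"x": 0, "y": 0, "z": 3, "ax": 0, "ay": 0, "az": 0, "claw": 30}

```text
time_s: 7.5
position: [0.658, 0.0103, 0.0508]
tcp_rot: [179.9, 0.0, 91.0]
wrist_force: [-0.5, -0.1, -0.0]
gripper_width: 0.0401
gripper_force: 35.9
```

Emit:
play_rows:
  increments:
    - {"x": 1, "y": -1, "z": 1, "ax": 0, "ay": 0, "az": 0, "claw": 30}
    - {"x": 1, "y": -1, "z": 2, "ax": 0, "ay": 0, "az": 0, "claw": 30}
    - {"x": 1, "y": -1, "z": 3, "ax": 0, "ay": 0, "az": 0, "claw": 30}
    - {"x": 1, "y": -1, "z": 3, "ax": 0, "ay": 0, "az": 0, "claw": 30}

```text
time_s: 7.9
position: [0.658, 0.0107, 0.0503]
tcp_rot: [179.8, 0.1, 90.9]
wrist_force: [-2.6, -2.2, 14.9]
gripper_width: 0.04
gripper_force: 37.8
```

Emit:
play_rows:
  increments:
    - {"x": 0, "y": 0, "z": 0, "ax": 0, "ay": 0, "az": 0, "claw": 75}
    - {"x": 0, "y": 0, "z": 0, "ax": 0, "ay": 0, "az": 0, "claw": 75}
    - {"x": 0, "y": 0, "z": 0, "ax": 0, "ay": 0, "az": 0, "claw": 75}
    - {"x": 0, "y": 0, "z": 0, "ax": 0, "ay": 0, "az": 0, "claw": 75}
    - {"x": 0, "y": 0, "z": -30, "ax": 0, "ay": 0, "az": 0, "claw": 75}
    - {"x": 0, "y": 0, "z": -75, "ax": 0, "ay": 0, "az": 0, "claw": 75}
    - {"x": 0, "y": 0, "z": -120, "ax": 0, "ay": 0, "az": 0, "claw": 75}
    - {"x": 0, "y": 0, "z": -165, "ax": 0, "ay": 0, "az": 0, "claw": 75}

```text
time_s: 8.7
position: [0.6562, 0.0116, 0.2135]
tcp_rot: [-180.0, -0.0, 91.0]
wrist_force: [0.9, 0.1, 0.3]
gripper_width: 0.075
gripper_force: 0.0
```

Emit:
play_rows:
  increments:
    - {"x": -20, "y": -45, "z": -20, "ax": 0, "ay": 0, "az": 0, "claw": 85}
    - {"x": -40, "y": -90, "z": -20, "ax": 0, "ay": 0, "az": 0, "claw": 85}
    - {"x": -60, "y": -135, "z": -20, "ax": 0, "ay": 0, "az": 0, "claw": 85}
    - {"x": -70, "y": -180, "z": -20, "ax": 0, "ay": 0, "az": 0, "claw": 85}
    - {"x": -70, "y": -215, "z": -20, "ax": 0, "ay": 0, "az": 0, "claw": 85}
    - {"x": -70, "y": -225, "z": -20, "ax": 0, "ay": 0, "az": 0, "claw": 85}
    - {"x": -70, "y": -225, "z": -20, "ax": 0, "ay": 0, "az": 0, "claw": 85}

```text
time_s: 9.4
position: [0.4321, -0.0628, 0.2326]
tcp_rot: [180.0, 0.1, 90.9]
wrist_force: [-0.0, 0.2, -0.2]
gripper_width: 0.0852
gripper_force: 0.0
```

```bash
python3 - <<'E'
from h import *
from bench import capture,telemetry,recognise
o=telemetry.get_obs();print(o['position'],o['tcp_rot'])
p=capture('wrist');im=p['color'];cv2.imwrite('pics/w7.png',im)
print(recognise(p,'red_cone')[:1],[proj(p,[.418,.007,z]).round() for z in (0,.066)])
for d in recognise(p,'red_cone')[:1]: print(ray(p,d['centre'],.04))
E
```

```text
[ 0.43214837 -0.06276066  0.23259641] [1.79965482e+02 9.71776987e-02 9.09284558e+01]
[{'centre': [303.2, 119.4], 'conf': 0.78}] [array([311., 135.]), array([308., 134.])]
[0.41213435 0.02098852 0.04      ]
```

View pics/w7.png

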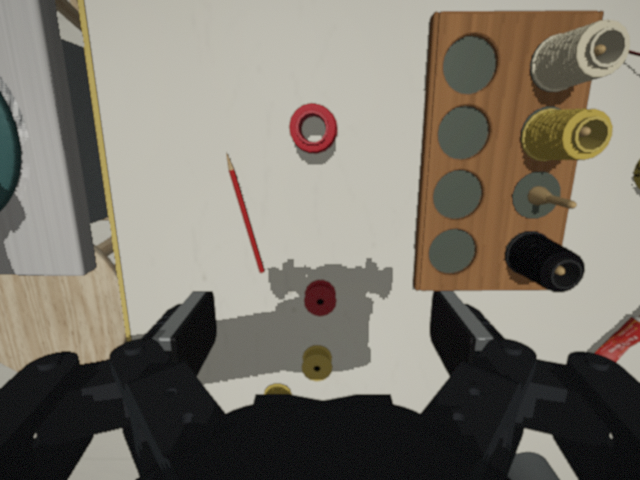

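The yellow cone is seated on peg 2 at (566,133) and peg 3 is free at (540,195). The red cone's bore is at (313,128), which gives about (0.4215, 0.0115).

Emit:
play_rows:
  increments:
    - {"x": 40, "y": -5, "z": 10, "ax": 0, "ay": 0, "az": 0, "claw": 85}
    - {"x": 74, "y": -9, "z": 40, "ax": 0, "ay": 0, "az": 0, "claw": 85}
    - {"x": 74, "y": -9, "z": 80, "ax": 0, "ay": 0, "az": 0, "claw": 85}
    - {"x": 74, "y": -9, "z": 120, "ax": 0, "ay": 0, "az": 0, "claw": 85}
    - {"x": 74, "y": -9, "z": 160, "ax": 0, "ay": 0, "az": 0, "claw": 85}
    - {"x": 74, "y": -9, "z": 190, "ax": 0, "ay": 0, "az": 0, "claw": 85}
    - {"x": 74, "y": -9, "z": 203, "ax": 0, "ay": 0, "az": 0, "claw": 85}
    - {"x": 74, "y": -9, "z": 203, "ax": 0, "ay": 0, "az": 0, "claw": 85}

```text
time_s: 10.35
position: [0.4222, 0.0124, 0.0276]
tcp_rot: [-179.8, -0.1, 91.0]
wrist_force: [0.4, 0.1, 0.1]
gripper_width: 0.0851
gripper_force: 0.0
```

Emit:
play_rows:
  increments:
    - {"x": 0, "y": 0, "z": 0, "ax": 0, "ay": 0, "az": 0, "claw": 30}
    - {"x": 0, "y": 0, "z": 0, "ax": 0, "ay": 0, "az": 0, "claw": 30}
    - {"x": 0, "y": 0, "z": 0, "ax": 0, "ay": 0, "az": 0, "claw": 30}
    - {"x": 0, "y": 0, "z": 0, "ax": 0, "ay": 0, "az": 0, "claw": 30}
    - {"x": 0, "y": 0, "z": 0, "ax": 0, "ay": 0, "az": 0, "claw": 30}
    - {"x": 0, "y": 0, "z": 0, "ax": 0, "ay": 0, "az": 0, "claw": 30}
  squeeze: 35

```text
time_s: 10.95
position: [0.4237, 0.0113, 0.0308]
tcp_rot: [179.8, 0.1, 91.0]
wrist_force: [-1.4, 0.3, 9.6]
gripper_width: 0.0406
gripper_force: 34.2
```

Emit:
play_rows:
  increments:
    - {"x": 0, "y": 0, "z": -40, "ax": 0, "ay": 0, "az": 0, "claw": 30}
    - {"x": 0, "y": 0, "z": -85, "ax": 0, "ay": 0, "az": 0, "claw": 30}
    - {"x": 0, "y": 0, "z": -130, "ax": 0, "ay": 0, "az": 0, "claw": 30}
    - {"x": -15, "y": 30, "z": -165, "ax": 0, "ay": 0, "az": 0, "claw": 30}
    - {"x": -35, "y": 70, "z": -170, "ax": 0, "ay": 0, "az": 0, "claw": 30}
    - {"x": -50, "y": 110, "z": -170, "ax": 0, "ay": 0, "az": 0, "claw": 30}
    - {"x": -66, "y": 150, "z": -170, "ax": 0, "ay": 0, "az": 0, "claw": 30}
    - {"x": -66, "y": 190, "z": -170, "ax": 0, "ay": 0, "az": 0, "claw": 30}

```text
time_s: 11.75
position: [0.6152, -0.0555, 0.1999]
tcp_rot: [180.0, 0.2, 90.7]
wrist_force: [-0.0, 0.4, -0.6]
gripper_width: 0.04
gripper_force: 35.4
```

Emit:
play_rows:
  increments:
    - {"x": 0, "y": 30, "z": 0, "ax": 0, "ay": 0, "az": 0, "claw": 30}
    - {"x": 0, "y": 43, "z": 0, "ax": 0, "ay": 0, "az": 0, "claw": 30}
    - {"x": 0, "y": 43, "z": 0, "ax": 0, "ay": 0, "az": 0, "claw": 30}
    - {"x": 0, "y": 43, "z": 0, "ax": 0, "ay": 0, "az": 0, "claw": 30}

```text
time_s: 12.15
position: [0.656, -0.0506, 0.1994]
tcp_rot: [-180.0, 0.0, 91.0]
wrist_force: [-0.1, -0.9, -0.4]
gripper_width: 0.04
gripper_force: 35.4
```

```bash
python3 - <<'E'
from h import *
from bench import telemetry
o=telemetry.get_obs();print(o['position'],o['tcp_rot'],o['gripper_width']);print(go(o,[.6573,-.0505,.05],91))
E
```

```text
[ 0.65599108 -0.05060988  0.19940276] [-1.79969797e+02  5.17668521e-03  9.09736254e+01] 0.039954655570878045
(array([1.000e-01, 1.400e+00, 1.494e+02]), array([-0.03,  0.01, -0.03]))
```

Emit:
play_rows:
  increments:
    - {"x": 0, "y": 1, "z": 30, "ax": 0, "ay": 0, "az": 0, "claw": 30}
    - {"x": 0, "y": 1, "z": 60, "ax": 0, "ay": 0, "az": 0, "claw": 30}
    - {"x": 0, "y": 1, "z": 85, "ax": 0, "ay": 0, "az": 0, "claw": 30}
    - {"x": 0, "y": 1, "z": 110, "ax": 0, "ay": 0, "az": 0, "claw": 30}
    - {"x": 0, "y": 1, "z": 130, "ax": 0, "ay": 0, "az": 0, "claw": 30}
    - {"x": 0, "y": 1, "z": 142, "ax": 0, "ay": 0, "az": 0, "claw": 30}
    - {"x": 0, "y": 1, "z": 148, "ax": 0, "ay": 0, "az": 0, "claw": 30}
    - {"x": 0, "y": 1, "z": 148, "ax": 0, "ay": 0, "az": 0, "claw": 30}

```text
time_s: 12.95
position: [0.6576, -0.0507, 0.0519]
tcp_rot: [180.0, 0.0, 91.0]
wrist_force: [0.4, -0.3, -0.0]
gripper_width: 0.0402
gripper_force: 35.5
```

Emit:
play_rows:
  increments:
    - {"x": 0, "y": 0, "z": 2, "ax": 0, "ay": 0, "az": 0, "claw": 30}
    - {"x": 0, "y": 0, "z": 3, "ax": 0, "ay": 0, "az": 0, "claw": 30}
    - {"x": 0, "y": 0, "z": 3, "ax": 0, "ay": 0, "az": 0, "claw": 30}

```text
time_s: 13.25
position: [0.6585, -0.0504, 0.051]
tcp_rot: [179.9, 0.0, 91.0]
wrist_force: [-4.5, 0.5, 10.3]
gripper_width: 0.0401
gripper_force: 37.0
```

Emit:
play_rows:
  increments:
    - {"x": 0, "y": 0, "z": 0, "ax": 0, "ay": 0, "az": 0, "claw": 75}
    - {"x": 0, "y": 0, "z": 0, "ax": 0, "ay": 0, "az": 0, "claw": 75}
    - {"x": 0, "y": 0, "z": 0, "ax": 0, "ay": 0, "az": 0, "claw": 75}
    - {"x": 0, "y": 0, "z": 0, "ax": 0, "ay": 0, "az": 0, "claw": 75}
    - {"x": 0, "y": 0, "z": -30, "ax": 0, "ay": 0, "az": 0, "claw": 75}
    - {"x": 0, "y": 0, "z": -75, "ax": 0, "ay": 0, "az": 0, "claw": 75}
    - {"x": 0, "y": 0, "z": -120, "ax": 0, "ay": 0, "az": 0, "claw": 75}
    - {"x": 0, "y": 0, "z": -150, "ax": 0, "ay": 0, "az": 0, "claw": 75}

```text
time_s: 14.05
position: [0.6588, -0.0502, 0.2016]
tcp_rot: [179.8, -0.0, 91.0]
wrist_force: [1.6, -0.7, 0.0]
gripper_width: 0.075
gripper_force: 0.0
```

Emit:
play_rows:
  increments:
    - {"x": -45, "y": -20, "z": 0, "ax": 0, "ay": 0, "az": 0, "claw": 70}
    - {"x": -90, "y": -40, "z": 0, "ax": 0, "ay": 0, "az": 0, "claw": 70}
    - {"x": -130, "y": -65, "z": 0, "ax": 0, "ay": 0, "az": 0, "claw": 70}
    - {"x": -170, "y": -90, "z": 0, "ax": 0, "ay": 0, "az": 0, "claw": 70}
    - {"x": -210, "y": -115, "z": 0, "ax": 0, "ay": 0, "az": 0, "claw": 70}
    - {"x": -250, "y": -140, "z": 0, "ax": 0, "ay": 0, "az": 0, "claw": 70}
    - {"x": -290, "y": -165, "z": 0, "ax": 0, "ay": 0, "az": 0, "claw": 70}
    - {"x": -330, "y": -185, "z": 0, "ax": 0, "ay": 0, "az": 0, "claw": 70}

```text
time_s: 14.85
position: [0.4765, -0.3854, 0.1983]
tcp_rot: [-180.0, 0.0, 90.9]
wrist_force: [0.7, -0.1, -0.2]
gripper_width: 0.0701
gripper_force: 0.0
```

Emit:
play_rows:
  increments:
    - {"x": -20, "y": 0, "z": 0, "ax": 0, "ay": 0, "az": 0, "claw": 65}
    - {"x": -30, "y": 0, "z": 0, "ax": 0, "ay": 0, "az": 0, "claw": 65}
    - {"x": -30, "y": 0, "z": 0, "ax": 0, "ay": 0, "az": 0, "claw": 65}

```text
time_s: 15.15
position: [0.4788, -0.4143, 0.1979]
tcp_rot: [180.0, -0.0, 90.9]
wrist_force: [0.6, 0.4, -0.5]
gripper_width: 0.065
gripper_force: 0.0
```

```bash
cat > reel.py <<'E'
import sys
from h import *
from bench import capture,telemetry,recognise
def find(label,guess,hue,new):
    o=telemetry.get_obs();p=capture('wrist');im=p['color'];cv2.imwrite('pics/%s.png'%new,im)
    hsv=cv2.cvtColor(im,cv2.COLOR_BGR2HSV).astype(int);H,S,V=[hsv[...,i] for i in range(3)]
    m={'y':(H>18)&(H<35)&(S>110)&(V>50),'r':((H<8)|(H>170))&(S>110)&(V>40),'k':V<60}[hue]
    g=proj(p,[*guess,.016]); c,s,mm=blob(p,g,m)
    cc,rr=cv2.minEnclosingCircle(np.argwhere(mm)[:,::-1].astype(np.float32))
    X=ray(p,cc,.018); print(o['position'].round(4),o['tcp_rot'].round(2),'guess px',g.round(),'blob',c.round(1),s,'circ',np.round(cc,1),round(rr,1),'X',X.round(4))
    for d in recognise(p,label)[:3]: print(np.round(d['centre']),round(d['conf'],2),ray(p,d['centre'],.014).round(4))
    print('to reel',go(o,[X[0],X[1],.006],91))
E
python3 -c "
from reel import *
find('yellow_reel',(.477,-.342),'y','w8')"
```

```text
[ 0.4788 -0.4143  0.1979] [ 1.7999e+02 -3.0000e-02  9.0890e+01] guess px [322. 132.] blob [324.4 132.9] [ 306  113   38   41 1206] circ [324.2 132.8] 20.4 X [ 0.4789 -0.3423  0.018 ]
[265.  38.] 0.89 [ 0.4258 -0.2629  0.014 ]
[325. 130.] 0.85 [ 0.4797 -0.3401  0.014 ]
[215. 103.] 0.7 [ 0.3779 -0.3178  0.014 ]
to reel (array([ 71.9,   1.2, 191.9]), array([ 0.01, -0.03, -0.11]))
```

View pics/w8.png

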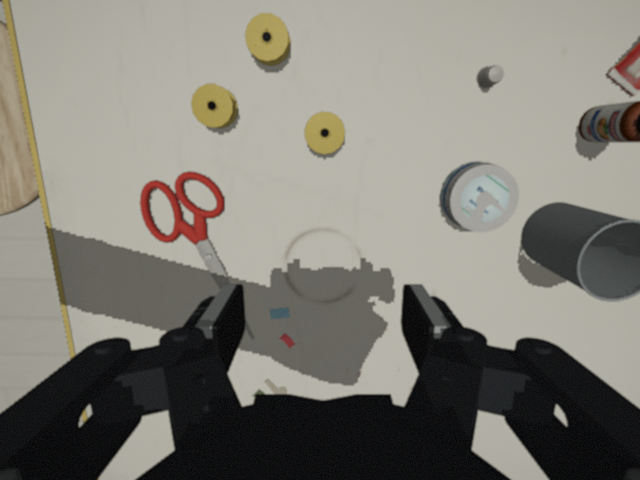

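The target yellow reel is at (324,133), with look-alikes at (265,38) and (212,104). The scissors and the ring stay clear of the grasp.

Emit:
play_rows:
  increments:
    - {"x": 40, "y": 1, "z": 20, "ax": 0, "ay": 0, "az": 0, "claw": 62}
    - {"x": 72, "y": 1, "z": 45, "ax": 0, "ay": 0, "az": 0, "claw": 62}
    - {"x": 72, "y": 1, "z": 85, "ax": 0, "ay": 0, "az": 0, "claw": 62}
    - {"x": 72, "y": 1, "z": 125, "ax": 0, "ay": 0, "az": 0, "claw": 62}
    - {"x": 72, "y": 1, "z": 160, "ax": 0, "ay": 0, "az": 0, "claw": 62}
    - {"x": 72, "y": 1, "z": 183, "ax": 0, "ay": 0, "az": 0, "claw": 62}
    - {"x": 72, "y": 1, "z": 192, "ax": 0, "ay": 0, "az": 0, "claw": 62}
    - {"x": 72, "y": 1, "z": 192, "ax": 0, "ay": 0, "az": 0, "claw": 62}

```text
time_s: 16.05
position: [0.4788, -0.3396, 0.0056]
tcp_rot: [-179.9, -0.1, 91.1]
wrist_force: [-0.1, -0.3, 1.4]
gripper_width: 0.0619
gripper_force: 0.0
```

Emit:
play_rows:
  increments:
    - {"x": 0, "y": 0, "z": 0, "ax": 0, "ay": 0, "az": 0, "claw": 28}
    - {"x": 0, "y": 0, "z": 0, "ax": 0, "ay": 0, "az": 0, "claw": 28}
    - {"x": 0, "y": 0, "z": 0, "ax": 0, "ay": 0, "az": 0, "claw": 28}
    - {"x": 0, "y": 0, "z": 0, "ax": 0, "ay": 0, "az": 0, "claw": 28}
    - {"x": 0, "y": 0, "z": 0, "ax": 0, "ay": 0, "az": 0, "claw": 28}
  squeeze: 30

```text
time_s: 16.55
position: [0.4787, -0.342, 0.0067]
tcp_rot: [180.0, 0.0, 91.0]
wrist_force: [0.2, 0.5, 0.1]
gripper_width: 0.0282
gripper_force: 0.0
```

The fingers closed to 28 mm with no force, so I'll look.

```bash
python3 - <<'E'
from h import *
from bench import capture,telemetry
p=capture('wrist');q=capture('scene');o=telemetry.get_obs();print(o['position'],o['gripper_width'],o['gripper_force'])
a=cv2.resize(p['color'][200:440,180:460],(560,480))
u=proj(q,[.479,-.342,.01]).round().astype(int);print(u)
c=q['color'][max(0,u[1]-60):u[1]+40,u[0]-40:u[0]+40] 
cv2.imwrite('pics/c9.png',np.hstack([a[:480],cv2.resize(c,(240,300)).copy() if 0 else cv2.copyMakeBorder(cv2.resize(c,(240,300)),0,180,0,0,cv2.BORDER_CONSTANT)]))
E
```

```text
[ 0.47856671 -0.34179481  0.0064382 ] 0.027822970261305445 0.0
[410 329]
```

View pics/c9.png

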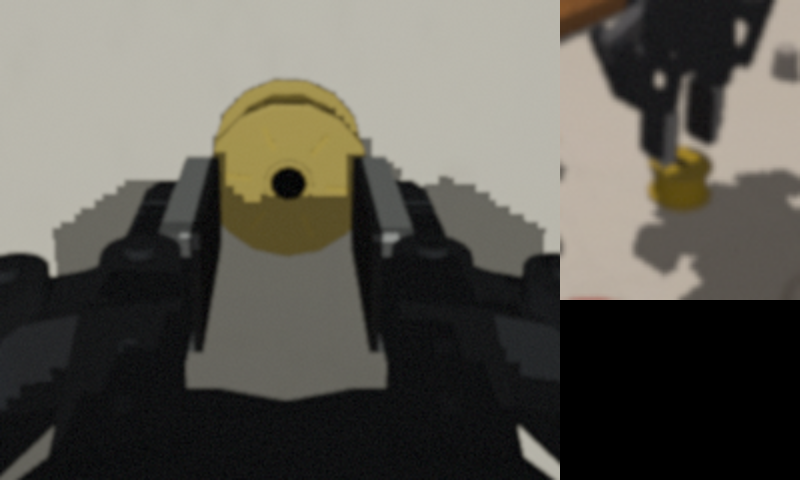

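Both views show the fingertips standing just above the reel's top, so the pads ride farther back than I assumed. I'll reopen, go lower and close again.

Emit:
play_rows:
  increments:
    - {"x": 0, "y": 0, "z": 0, "ax": 0, "ay": 0, "az": 0, "claw": 55}
    - {"x": 0, "y": 0, "z": 0, "ax": 0, "ay": 0, "az": 0, "claw": 55}
    - {"x": 0, "y": 0, "z": 0, "ax": 0, "ay": 0, "az": 0, "claw": 55}
    - {"x": 0, "y": 0, "z": 4, "ax": 0, "ay": 0, "az": 0, "claw": 55}
    - {"x": 0, "y": 0, "z": 7, "ax": 0, "ay": 0, "az": 0, "claw": 55}
    - {"x": 0, "y": 0, "z": 9, "ax": 0, "ay": 0, "az": 0, "claw": 55}
    - {"x": 0, "y": 0, "z": 9, "ax": 0, "ay": 0, "az": 0, "claw": 55}

```text
time_s: 17.35
position: [0.4783, -0.3414, -0.0033]
tcp_rot: [-180.0, -0.0, 91.0]
wrist_force: [-0.3, -0.4, -0.8]
gripper_width: 0.0547
gripper_force: 0.0
```

Emit:
play_rows:
  increments:
    - {"x": 0, "y": 0, "z": 0, "ax": 0, "ay": 0, "az": 0, "claw": 44}
    - {"x": 0, "y": 0, "z": 0, "ax": 0, "ay": 0, "az": 0, "claw": 38}
    - {"x": 0, "y": 0, "z": 0, "ax": 0, "ay": 0, "az": 0, "claw": 30}
    - {"x": 0, "y": 0, "z": 0, "ax": 0, "ay": 0, "az": 0, "claw": 30}
    - {"x": 0, "y": 0, "z": 0, "ax": 0, "ay": 0, "az": 0, "claw": 30}

```text
time_s: 17.85
position: [0.4791, -0.3418, -0.0023]
tcp_rot: [179.9, 0.0, 91.0]
wrist_force: [0.7, 0.2, 3.3]
gripper_width: 0.03
gripper_force: 1.5
```

Emit:
play_rows:
  increments:
    - {"x": 0, "y": 0, "z": 0, "ax": 0, "ay": 0, "az": 0, "claw": 22}
    - {"x": 0, "y": 0, "z": 0, "ax": 0, "ay": 0, "az": 0, "claw": 22}
    - {"x": 0, "y": 0, "z": 0, "ax": 0, "ay": 0, "az": 0, "claw": 22}
  squeeze: 30

```text
time_s: 18.15
position: [0.479, -0.3421, -0.0018]
tcp_rot: [180.0, 0.1, 91.0]
wrist_force: [-0.6, 0.5, 7.8]
gripper_width: 0.0218
gripper_force: 3.6
```

```bash
python3 - <<'E'
from h import *
from bench import capture,telemetry
p=capture('wrist');q=capture('scene');o=telemetry.get_obs();print(o['position'],o['gripper_width'],o['gripper_force'],o['wrist_force'])
a=cv2.resize(p['color'][200:440,180:460],(420,360))
u=np.array([410,329])
c=q['color'][u[1]-70:u[1]+30,u[0]-50:u[0]+50] 
cv2.imwrite('pics/c10.png',np.hstack([a,cv2.resize(c,(360,360),interpolation=cv2.INTER_CUBIC)]))
E
```

```text
[ 0.47903734 -0.34207303 -0.00184999] 0.021596971789014555 3.6118532717227936 [-0.31131408 -0.01642166  7.12849894]
```

View pics/c10.png

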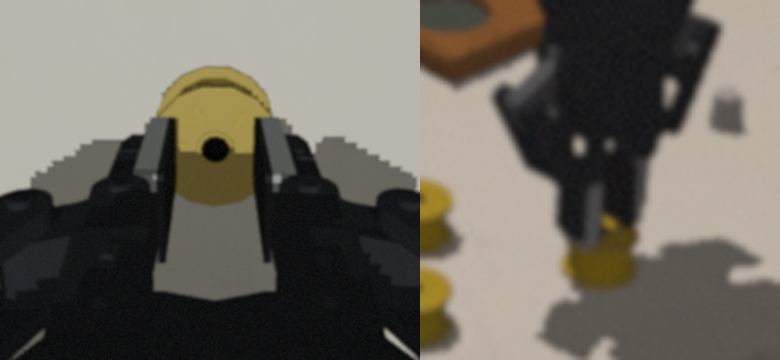

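The tips are still pressing on the reel's top, so tip contact sits about 24 mm behind the reported TCP. I'll open and go 14 mm lower with the fingers astride the reel.

Emit:
play_rows:
  increments:
    - {"x": 0, "y": 0, "z": -6, "ax": 0, "ay": 0, "az": 0, "claw": 58}
    - {"x": 0, "y": 0, "z": -6, "ax": 0, "ay": 0, "az": 0, "claw": 58}
    - {"x": 0, "y": 0, "z": -6, "ax": 0, "ay": 0, "az": 0, "claw": 58}
    - {"x": 0, "y": 0, "z": 0, "ax": 0, "ay": 0, "az": 0, "claw": 58}
    - {"x": 0, "y": 0, "z": 5, "ax": 0, "ay": 0, "az": 0, "claw": 58}
    - {"x": 0, "y": 0, "z": 9, "ax": 0, "ay": 0, "az": 0, "claw": 58}
    - {"x": 0, "y": 0, "z": 12, "ax": 0, "ay": 0, "az": 0, "claw": 58}
    - {"x": 0, "y": 0, "z": 12, "ax": 0, "ay": 0, "az": 0, "claw": 58}

```text
time_s: 19.05
position: [0.4782, -0.3413, -0.0155]
tcp_rot: [-179.9, -0.0, 91.0]
wrist_force: [-0.4, 0.9, 0.9]
gripper_width: 0.0578
gripper_force: 0.0
```

Emit:
play_rows:
  increments:
    - {"x": 0, "y": 0, "z": 0, "ax": 0, "ay": 0, "az": 0, "claw": 28}
    - {"x": 0, "y": 0, "z": 0, "ax": 0, "ay": 0, "az": 0, "claw": 28}
    - {"x": 0, "y": 0, "z": 0, "ax": 0, "ay": 0, "az": 0, "claw": 28}
    - {"x": 0, "y": 0, "z": 0, "ax": 0, "ay": 0, "az": 0, "claw": 28}
    - {"x": 0, "y": 0, "z": 0, "ax": 0, "ay": 0, "az": 0, "claw": 28}
  squeeze: 30

```text
time_s: 19.55
position: [0.4789, -0.3418, -0.0145]
tcp_rot: [180.0, 0.0, 91.0]
wrist_force: [0.9, -0.1, 1.0]
gripper_width: 0.0366
gripper_force: 30.1
```

The reel is gripped. I'll lift it and carry it to the yellow well.

Emit:
play_rows:
  increments:
    - {"x": 0, "y": 0, "z": -35, "ax": 0, "ay": 0, "az": 0, "claw": 28}
    - {"x": 0, "y": 0, "z": -80, "ax": 0, "ay": 0, "az": 0, "claw": 28}
    - {"x": 30, "y": 0, "z": -115, "ax": 0, "ay": 0, "az": 0, "claw": 28}
    - {"x": 70, "y": 10, "z": -135, "ax": 0, "ay": 0, "az": 0, "claw": 28}
    - {"x": 115, "y": 20, "z": -140, "ax": 0, "ay": 0, "az": 0, "claw": 28}
    - {"x": 160, "y": 35, "z": -140, "ax": 0, "ay": 0, "az": 0, "claw": 28}
    - {"x": 205, "y": 50, "z": -140, "ax": 0, "ay": 0, "az": 0, "claw": 28}
    - {"x": 250, "y": 70, "z": -140, "ax": 0, "ay": 0, "az": 0, "claw": 28}

```text
time_s: 20.35
position: [0.544, -0.0892, 0.1254]
tcp_rot: [-180.0, 0.0, 90.9]
wrist_force: [0.8, -0.6, 0.1]
gripper_width: 0.0366
gripper_force: 30.3
```

Emit:
play_rows:
  increments:
    - {"x": 45, "y": 15, "z": 0, "ax": 0, "ay": 0, "az": 0, "claw": 28}
    - {"x": 85, "y": 26, "z": 0, "ax": 0, "ay": 0, "az": 0, "claw": 28}
    - {"x": 102, "y": 32, "z": 0, "ax": 0, "ay": 0, "az": 0, "claw": 28}
    - {"x": 102, "y": 32, "z": 0, "ax": 0, "ay": 0, "az": 0, "claw": 28}
    - {"x": 102, "y": 32, "z": 0, "ax": 0, "ay": 0, "az": 0, "claw": 28}

```text
time_s: 20.85
position: [0.5742, 0.0116, 0.1249]
tcp_rot: [-179.9, 0.0, 91.0]
wrist_force: [0.2, -1.2, -0.9]
gripper_width: 0.0365
gripper_force: 30.3
```

```bash
python3 - <<'E'
from h import *
from bench import telemetry,capture
o=telemetry.get_obs();print(o['position'],o['tcp_rot'],o['gripper_width']);print(go(o,[.5745,.012,-.0035],91))
p=capture('wrist');im=p['color']
y=np.radians(1.0);Rz=np.array([[np.cos(y),-np.sin(y)],[np.sin(y),np.cos(y)]]);c=np.array([.6157,-.0198])
def ring(cen,r,z,col):
    q=[proj(p,[cen[0]+r*np.cos(a),cen[1]+r*np.sin(a),z]) for a in np.linspace(0,6.28,40)]
    cv2.polylines(im,[np.round(q).astype(np.int32)],True,col,1)
for b in (.096,.032): ring(c+Rz@[-.041,b],.027,.018,(0,0,255))
t=o['position']
for zz in (.0145,.0365): ring(t,.019,t[2]+zz,(255,0,255))
cv2.imwrite('pics/w11.png',im)
E
```

```text
[0.5742076  0.01158917 0.12486638] [-1.79947138e+02  4.30690986e-02  9.09938454e+01] 0.03646181200402686
(array([  0.5,   0.4, 128.4]), array([-0.05,  0.04, -0.01]))
```

View pics/w11.png

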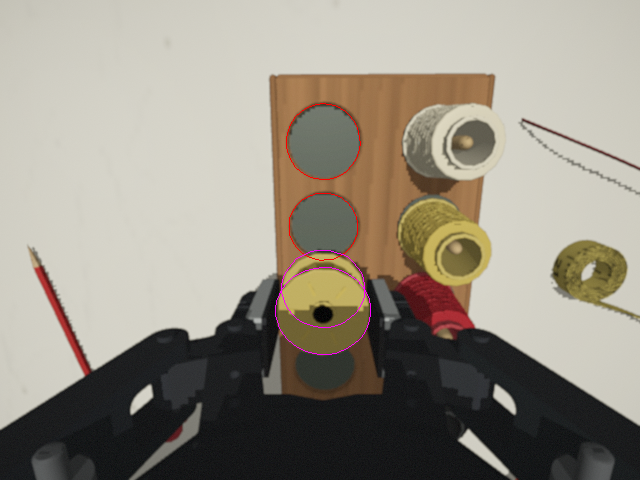

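The held reel is aligned over the yellow well column, with the model rings on wells (324,141) and (323,227). Lowering it.

Emit:
play_rows:
  increments:
    - {"x": 0, "y": 0, "z": 35, "ax": 0, "ay": 0, "az": 0, "claw": 28}
    - {"x": 0, "y": 0, "z": 70, "ax": 0, "ay": 0, "az": 0, "claw": 28}
    - {"x": 0, "y": 0, "z": 100, "ax": 0, "ay": 0, "az": 0, "claw": 28}
    - {"x": 0, "y": 0, "z": 118, "ax": 0, "ay": 0, "az": 0, "claw": 28}
    - {"x": 0, "y": 0, "z": 125, "ax": 0, "ay": 0, "az": 0, "claw": 28}
    - {"x": 0, "y": 0, "z": 128, "ax": 0, "ay": 0, "az": 0, "claw": 28}
    - {"x": 0, "y": 0, "z": 128, "ax": 0, "ay": 0, "az": 0, "claw": 28}

```text
time_s: 21.6
position: [0.575, 0.0113, -0.0023]
tcp_rot: [180.0, 0.0, 90.9]
wrist_force: [0.8, 0.7, -0.7]
gripper_width: 0.0365
gripper_force: 30.3
```

Emit:
play_rows:
  increments:
    - {"x": 0, "y": 0, "z": 2, "ax": 0, "ay": 0, "az": 0, "claw": 28}
    - {"x": 0, "y": 0, "z": 2, "ax": 0, "ay": 0, "az": 0, "claw": 28}
    - {"x": 0, "y": 0, "z": 2, "ax": 0, "ay": 0, "az": 0, "claw": 52}
    - {"x": 0, "y": 0, "z": 2, "ax": 0, "ay": 0, "az": 0, "claw": 52}
    - {"x": 0, "y": 0, "z": 2, "ax": 0, "ay": 0, "az": 0, "claw": 52}
    - {"x": 0, "y": 0, "z": -30, "ax": 0, "ay": 0, "az": 0, "claw": 52}
    - {"x": 0, "y": 0, "z": -75, "ax": 0, "ay": 0, "az": 0, "claw": 52}
    - {"x": 0, "y": 0, "z": -120, "ax": 0, "ay": 0, "az": 0, "claw": 52}

```text
time_s: 22.4
position: [0.5738, 0.0122, 0.118]
tcp_rot: [-179.9, -0.0, 91.0]
wrist_force: [0.5, 0.4, 0.4]
gripper_width: 0.052
gripper_force: 0.0
```

Emit:
play_rows:
  increments:
    - {"x": -30, "y": -20, "z": -30, "ax": 0, "ay": 0, "az": 0, "claw": 60}
    - {"x": -70, "y": -40, "z": -50, "ax": 0, "ay": 0, "az": 0, "claw": 60}
    - {"x": -110, "y": -60, "z": -65, "ax": 0, "ay": 0, "az": 0, "claw": 60}
    - {"x": -150, "y": -85, "z": -80, "ax": 0, "ay": 0, "az": 0, "claw": 60}
    - {"x": -190, "y": -110, "z": -80, "ax": 0, "ay": 0, "az": 0, "claw": 60}
    - {"x": -225, "y": -130, "z": -80, "ax": 0, "ay": 0, "az": 0, "claw": 60}
    - {"x": -258, "y": -149, "z": -80, "ax": 0, "ay": 0, "az": 0, "claw": 60}
    - {"x": -258, "y": -149, "z": -80, "ax": 0, "ay": 0, "az": 0, "claw": 60}

```text
time_s: 23.2
position: [0.4267, -0.2538, 0.1969]
tcp_rot: [-179.9, 0.1, 90.4]
wrist_force: [0.3, 0.2, 0.3]
gripper_width: 0.06
gripper_force: 0.0
```

```bash
sed -i 's/,\.006\],91/,-.0155],91/' reel.py; python3 -c "
from reel import *
find('red_reel',(.43,-.176),'r','w12')"
```

```text
[ 0.4267 -0.2538  0.1969] [-1.7988e+02  1.2000e-01  9.0450e+01] guess px [328. 126.] blob [328.3 125.8] [ 309  105   39   42 1252] circ [328.5 125.6] 20.8 X [ 0.4308 -0.1758  0.018 ]
[328. 124.] 0.75 [ 0.4308 -0.1743  0.014 ]
to reel (array([ 78.3,   5.2, 212.2]), array([-0.12,  0.11, -0.55]))
```

Emit:
play_rows:
  increments:
    - {"x": 0, "y": 0, "z": 0, "ax": 0, "ay": 0, "az": 0, "claw": 60}
    - {"x": 0, "y": 0, "z": 0, "ax": 0, "ay": 0, "az": 0, "claw": 60}

```text
time_s: 23.5
position: [0.4308, -0.2471, 0.1973]
tcp_rot: [180.0, -0.0, 91.1]
wrist_force: [0.3, 0.1, -0.9]
gripper_width: 0.0597
gripper_force: 0.0
```

```bash
python3 -c "
from reel import *
find('red_reel',(.43,-.176),'r','w13')"
```

```text
[ 0.4308 -0.2471  0.1973] [ 1.7998e+02 -2.0000e-02  9.1130e+01] guess px [324. 134.] blob [324.2 133.9] [ 305  114   39   41 1225] circ [324.  133.8] 20.4 X [ 0.4304 -0.176   0.018 ]
[326. 133.] 0.88 [ 0.4319 -0.175   0.014 ]
to reel (array([ 71. ,   1. , 212.8]), array([ 0.02, -0.02,  0.13]))
```

Emit:
play_rows:
  increments:
    - {"x": 40, "y": 1, "z": 20, "ax": 0, "ay": 0, "az": 0, "claw": 60}
    - {"x": 72, "y": 1, "z": 50, "ax": 0, "ay": 0, "az": 0, "claw": 60}
    - {"x": 72, "y": 1, "z": 95, "ax": 0, "ay": 0, "az": 0, "claw": 60}
    - {"x": 72, "y": 1, "z": 135, "ax": 0, "ay": 0, "az": 0, "claw": 60}
    - {"x": 72, "y": 1, "z": 170, "ax": 0, "ay": 0, "az": 0, "claw": 60}
    - {"x": 72, "y": 1, "z": 198, "ax": 0, "ay": 0, "az": 0, "claw": 60}
    - {"x": 72, "y": 1, "z": 212, "ax": 0, "ay": 0, "az": 0, "claw": 60}
    - {"x": 72, "y": 1, "z": 212, "ax": 0, "ay": 0, "az": 0, "claw": 60}

```text
time_s: 24.4
position: [0.429, -0.1754, -0.0161]
tcp_rot: [-179.8, -0.1, 91.0]
wrist_force: [0.6, 0.8, 0.6]
gripper_width: 0.06
gripper_force: 0.0
```

Emit:
play_rows:
  increments:
    - {"x": 0, "y": 0, "z": 0, "ax": 0, "ay": 0, "az": 0, "claw": 60}
    - {"x": 0, "y": 0, "z": 0, "ax": 0, "ay": 0, "az": 0, "claw": 28}
    - {"x": 0, "y": 0, "z": 0, "ax": 0, "ay": 0, "az": 0, "claw": 28}
    - {"x": 0, "y": 0, "z": 0, "ax": 0, "ay": 0, "az": 0, "claw": 28}
    - {"x": 0, "y": 0, "z": 0, "ax": 0, "ay": 0, "az": 0, "claw": 28}
    - {"x": 0, "y": 0, "z": 0, "ax": 0, "ay": 0, "az": 0, "claw": 28}
  squeeze: 30

```text
time_s: 25.0
position: [0.4309, -0.177, -0.0132]
tcp_rot: [179.8, 0.1, 91.0]
wrist_force: [-0.6, 0.1, 4.8]
gripper_width: 0.0366
gripper_force: 29.4
```

Emit:
play_rows:
  increments:
    - {"x": 0, "y": 0, "z": -35, "ax": 0, "ay": 0, "az": 0, "claw": 28}
    - {"x": 0, "y": 0, "z": -80, "ax": 0, "ay": 0, "az": 0, "claw": 28}
    - {"x": 25, "y": 25, "z": -115, "ax": 0, "ay": 0, "az": 0, "claw": 28}
    - {"x": 50, "y": 60, "z": -135, "ax": 0, "ay": 0, "az": 0, "claw": 28}
    - {"x": 80, "y": 95, "z": -140, "ax": 0, "ay": 0, "az": 0, "claw": 28}
    - {"x": 110, "y": 130, "z": -140, "ax": 0, "ay": 0, "az": 0, "claw": 28}
    - {"x": 122, "y": 146, "z": -140, "ax": 0, "ay": 0, "az": 0, "claw": 28}
    - {"x": 122, "y": 146, "z": -140, "ax": 0, "ay": 0, "az": 0, "claw": 28}

```text
time_s: 25.8
position: [0.5759, -0.0488, 0.1265]
tcp_rot: [179.8, -0.1, 91.2]
wrist_force: [-0.4, 0.1, -0.2]
gripper_width: 0.0362
gripper_force: 30.3
```

Emit:
play_rows:
  increments:
    - {"x": 0, "y": 0, "z": 0, "ax": 0, "ay": 0, "az": 0, "claw": 28}
    - {"x": 0, "y": 0, "z": 0, "ax": 0, "ay": 0, "az": 0, "claw": 28}

```text
time_s: 26.0
position: [0.5727, -0.0535, 0.1254]
tcp_rot: [-180.0, 0.1, 90.9]
wrist_force: [0.1, 0.5, 0.4]
gripper_width: 0.0366
gripper_force: 30.3
```

Emit:
play_rows:
  increments:
    - {"x": 0, "y": 0, "z": 35, "ax": 0, "ay": 0, "az": 0, "claw": 28}
    - {"x": 0, "y": 0, "z": 70, "ax": 0, "ay": 0, "az": 0, "claw": 28}
    - {"x": 0, "y": 0, "z": 100, "ax": 0, "ay": 0, "az": 0, "claw": 28}
    - {"x": 0, "y": 0, "z": 118, "ax": 0, "ay": 0, "az": 0, "claw": 28}
    - {"x": 0, "y": 0, "z": 125, "ax": 0, "ay": 0, "az": 0, "claw": 28}
    - {"x": 0, "y": 0, "z": 128, "ax": 0, "ay": 0, "az": 0, "claw": 28}
    - {"x": 0, "y": 0, "z": 129, "ax": 0, "ay": 0, "az": 0, "claw": 28}
    - {"x": 0, "y": 0, "z": 129, "ax": 0, "ay": 0, "az": 0, "claw": 28}

```text
time_s: 26.8
position: [0.5733, -0.0533, -0.0021]
tcp_rot: [-180.0, 0.1, 90.9]
wrist_force: [-1.0, -0.9, 0.7]
gripper_width: 0.0362
gripper_force: 30.6
```

Emit:
play_rows:
  increments:
    - {"x": 0, "y": 0, "z": 1, "ax": 0, "ay": 0, "az": 0, "claw": 28}
    - {"x": 0, "y": 0, "z": 1, "ax": 0, "ay": 0, "az": 0, "claw": 52}
    - {"x": 0, "y": 0, "z": 1, "ax": 0, "ay": 0, "az": 0, "claw": 52}
    - {"x": 0, "y": 0, "z": 1, "ax": 0, "ay": 0, "az": 0, "claw": 52}
    - {"x": 0, "y": 0, "z": -30, "ax": 0, "ay": 0, "az": 0, "claw": 52}
    - {"x": 0, "y": 0, "z": -75, "ax": 0, "ay": 0, "az": 0, "claw": 52}
    - {"x": 0, "y": 0, "z": -120, "ax": 0, "ay": 0, "az": 0, "claw": 52}

```text
time_s: 27.5
position: [0.5731, -0.0519, 0.1171]
tcp_rot: [-179.9, -0.0, 91.0]
wrist_force: [2.1, -0.9, -0.1]
gripper_width: 0.052
gripper_force: 0.0
```

Emit:
play_rows:
  increments:
    - {"x": 10, "y": -20, "z": -40, "ax": 0, "ay": 0, "az": 0, "claw": 60}
    - {"x": 45, "y": -40, "z": -60, "ax": 0, "ay": 0, "az": 0, "claw": 60}
    - {"x": 85, "y": -60, "z": -80, "ax": 0, "ay": 0, "az": 0, "claw": 60}
    - {"x": 125, "y": -85, "z": -80, "ax": 0, "ay": 0, "az": 0, "claw": 60}
    - {"x": 160, "y": -110, "z": -80, "ax": 0, "ay": 0, "az": 0, "claw": 60}
    - {"x": 180, "y": -127, "z": -80, "ax": 0, "ay": 0, "az": 0, "claw": 60}
    - {"x": 180, "y": -127, "z": -80, "ax": 0, "ay": 0, "az": 0, "claw": 60}
    - {"x": 180, "y": -127, "z": -80, "ax": 0, "ay": 0, "az": 0, "claw": 60}

```text
time_s: 28.3
position: [0.4438, 0.1258, 0.1965]
tcp_rot: [179.9, 0.0, 91.0]
wrist_force: [-0.1, -1.0, 0.5]
gripper_width: 0.0599
gripper_force: 0.0
```

Emit:
play_rows:
  increments:
    - {"x": 0, "y": 0, "z": 0, "ax": 0, "ay": 0, "az": 0, "claw": 60}
    - {"x": 0, "y": 0, "z": 0, "ax": 0, "ay": 0, "az": 0, "claw": 60}

```text
time_s: 28.5
position: [0.4443, 0.1249, 0.1961]
tcp_rot: [-180.0, -0.0, 90.8]
wrist_force: [0.2, -0.0, 0.1]
gripper_width: 0.06
gripper_force: 0.0
```

```bash
python3 -c "
from reel import *
find('black_reel',(.443,.197),'k','w14')"
```

```text
[0.4443 0.1249 0.1961] [-1.7999e+02 -1.0000e-02  9.0850e+01] guess px [323. 133.] blob [323.3 130.4] [ 305  110   38   41 1215] circ [323.  130.3] 20.3 X [0.4433 0.199  0.018 ]
[325. 132.] 0.77 [0.4448 0.1974 0.014 ]
to reel (array([7.410e+01, 1.000e-01, 2.116e+02]), array([-0.01, -0.01, -0.15]))
```

Emit:
play_rows:
  increments:
    - {"x": 40, "y": 0, "z": 20, "ax": 0, "ay": 0, "az": 0, "claw": 60}
    - {"x": 74, "y": 0, "z": 50, "ax": 0, "ay": 0, "az": 0, "claw": 60}
    - {"x": 74, "y": 0, "z": 95, "ax": 0, "ay": 0, "az": 0, "claw": 60}
    - {"x": 74, "y": 0, "z": 135, "ax": 0, "ay": 0, "az": 0, "claw": 60}
    - {"x": 74, "y": 0, "z": 170, "ax": 0, "ay": 0, "az": 0, "claw": 60}
    - {"x": 74, "y": 0, "z": 198, "ax": 0, "ay": 0, "az": 0, "claw": 60}
    - {"x": 74, "y": 0, "z": 211, "ax": 0, "ay": 0, "az": 0, "claw": 60}
    - {"x": 74, "y": 0, "z": 211, "ax": 0, "ay": 0, "az": 0, "claw": 60}

```text
time_s: 29.4
position: [0.4415, 0.1993, -0.0162]
tcp_rot: [-179.8, 0.1, 91.0]
wrist_force: [0.2, 0.4, -0.0]
gripper_width: 0.0602
gripper_force: 0.0
```

Emit:
play_rows:
  increments:
    - {"x": 0, "y": 0, "z": 0, "ax": 0, "ay": 0, "az": 0, "claw": 60}
    - {"x": 0, "y": 0, "z": 0, "ax": 0, "ay": 0, "az": 0, "claw": 28}
    - {"x": 0, "y": 0, "z": 0, "ax": 0, "ay": 0, "az": 0, "claw": 28}
    - {"x": 0, "y": 0, "z": 0, "ax": 0, "ay": 0, "az": 0, "claw": 28}
    - {"x": 0, "y": 0, "z": 0, "ax": 0, "ay": 0, "az": 0, "claw": 28}
    - {"x": 0, "y": 0, "z": 0, "ax": 0, "ay": 0, "az": 0, "claw": 28}
  squeeze: 30

```text
time_s: 30.0
position: [0.4436, 0.2002, -0.0132]
tcp_rot: [179.8, -0.0, 90.9]
wrist_force: [-0.1, -0.2, 5.2]
gripper_width: 0.0366
gripper_force: 29.4
```

Emit:
play_rows:
  increments:
    - {"x": 0, "y": 0, "z": -35, "ax": 0, "ay": 0, "az": 0, "claw": 28}
    - {"x": 0, "y": 0, "z": -80, "ax": 0, "ay": 0, "az": 0, "claw": 28}
    - {"x": -30, "y": 5, "z": -115, "ax": 0, "ay": 0, "az": 0, "claw": 28}
    - {"x": -70, "y": 20, "z": -135, "ax": 0, "ay": 0, "az": 0, "claw": 28}
    - {"x": -115, "y": 35, "z": -140, "ax": 0, "ay": 0, "az": 0, "claw": 28}
    - {"x": -155, "y": 55, "z": -140, "ax": 0, "ay": 0, "az": 0, "claw": 28}
    - {"x": -195, "y": 75, "z": -140, "ax": 0, "ay": 0, "az": 0, "claw": 28}
    - {"x": -235, "y": 95, "z": -140, "ax": 0, "ay": 0, "az": 0, "claw": 28}

```text
time_s: 30.8
position: [0.5423, -0.0358, 0.1267]
tcp_rot: [179.9, 0.1, 90.9]
wrist_force: [1.1, -0.1, -0.1]
gripper_width: 0.0362
gripper_force: 30.3
```

Emit:
play_rows:
  increments:
    - {"x": -40, "y": 16, "z": 0, "ax": 0, "ay": 0, "az": 0, "claw": 28}
    - {"x": -70, "y": 28, "z": 0, "ax": 0, "ay": 0, "az": 0, "claw": 28}
    - {"x": -83, "y": 33, "z": 0, "ax": 0, "ay": 0, "az": 0, "claw": 28}
    - {"x": -83, "y": 33, "z": 0, "ax": 0, "ay": 0, "az": 0, "claw": 28}
    - {"x": -83, "y": 33, "z": 0, "ax": 0, "ay": 0, "az": 0, "claw": 28}
    - {"x": -83, "y": 33, "z": 0, "ax": 0, "ay": 0, "az": 0, "claw": 28}

```text
time_s: 31.4
position: [0.5753, -0.1135, 0.1256]
tcp_rot: [-180.0, -0.0, 91.2]
wrist_force: [0.4, 0.2, -0.3]
gripper_width: 0.0366
gripper_force: 30.3
```

```bash
python3 - <<'E'
from h import *
from bench import telemetry,capture
o=telemetry.get_obs();print(o['position'],o['tcp_rot']);print(go(o,[.5764,-.1165,-.004],91))
p=capture('wrist');im=p['color'];print([proj(p,X).round() for X in ([.656,.013,.02],[.656,.013,.086],[.6573,-.051,.086])])
cv2.imwrite('pics/w15.png',im)
E
```

```text
[ 0.57532172 -0.11347194  0.1255928 ] [-1.79997736e+02 -3.68582627e-02  9.11623515e+01]
(array([ -3.1,   1. , 129.6]), array([-0.  , -0.04,  0.16]))
[array([444.,  51.]), array([486.,  21.]), array([472., 149.])]
```

View pics/w15.png

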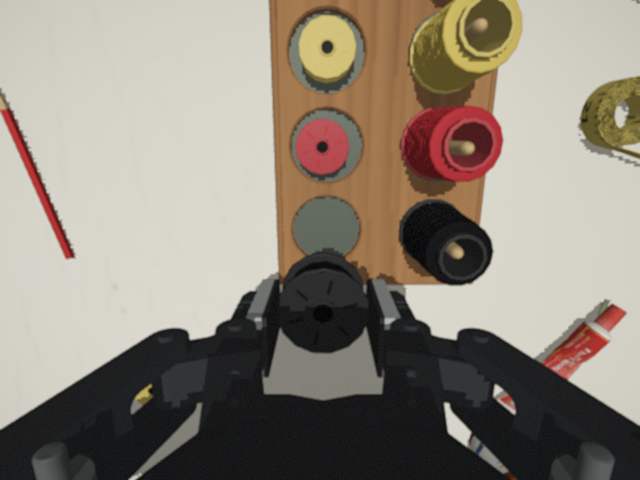

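The yellow and red reels lie flat in their wells at (327,47) and (322,147). The yellow and red cones are on their pegs at (465,40) and (452,145). The last well, at (326,228), is free, so I'll lower the black reel.

Emit:
play_rows:
  increments:
    - {"x": -1, "y": 0, "z": 35, "ax": 0, "ay": 0, "az": 0, "claw": 28}
    - {"x": -1, "y": 0, "z": 70, "ax": 0, "ay": 0, "az": 0, "claw": 28}
    - {"x": -1, "y": 0, "z": 100, "ax": 0, "ay": 0, "az": 0, "claw": 28}
    - {"x": -1, "y": 0, "z": 118, "ax": 0, "ay": 0, "az": 0, "claw": 28}
    - {"x": -1, "y": 0, "z": 125, "ax": 0, "ay": 0, "az": 0, "claw": 28}
    - {"x": -1, "y": 0, "z": 128, "ax": 0, "ay": 0, "az": 0, "claw": 28}
    - {"x": -1, "y": 0, "z": 129, "ax": 0, "ay": 0, "az": 0, "claw": 28}
    - {"x": -1, "y": 0, "z": 129, "ax": 0, "ay": 0, "az": 0, "claw": 28}

```text
time_s: 32.25
position: [0.5769, -0.1165, -0.0021]
tcp_rot: [179.9, 0.0, 91.0]
wrist_force: [0.4, -0.4, -0.2]
gripper_width: 0.0363
gripper_force: 30.4
```

Emit:
play_rows:
  increments:
    - {"x": 0, "y": 0, "z": 1, "ax": 0, "ay": 0, "az": 0, "claw": 28}
    - {"x": 0, "y": 0, "z": 1, "ax": 0, "ay": 0, "az": 0, "claw": 52}
    - {"x": 0, "y": 0, "z": 1, "ax": 0, "ay": 0, "az": 0, "claw": 52}
    - {"x": 0, "y": 0, "z": 1, "ax": 0, "ay": 0, "az": 0, "claw": 52}
    - {"x": 0, "y": 0, "z": -30, "ax": 0, "ay": 0, "az": 0, "claw": 52}
    - {"x": 0, "y": 0, "z": -75, "ax": 0, "ay": 0, "az": 0, "claw": 52}
    - {"x": 0, "y": 0, "z": -120, "ax": 0, "ay": 0, "az": 0, "claw": 52}

```text
time_s: 32.95
position: [0.5753, -0.1168, 0.1171]
tcp_rot: [-179.9, -0.0, 91.0]
wrist_force: [1.6, 0.2, 0.4]
gripper_width: 0.0517
gripper_force: 0.0
```

Emit:
play_rows:
  increments:
    - {"x": -45, "y": 0, "z": -30, "ax": 0, "ay": 0, "az": 0, "claw": 60}
    - {"x": -90, "y": 0, "z": -60, "ax": 0, "ay": 0, "az": 0, "claw": 60}
    - {"x": -130, "y": 20, "z": -90, "ax": 0, "ay": 0, "az": 0, "claw": 60}
    - {"x": -150, "y": 40, "z": -110, "ax": 0, "ay": 0, "az": 0, "claw": 60}
    - {"x": -150, "y": 40, "z": -110, "ax": 0, "ay": 0, "az": 0, "claw": 60}
    - {"x": -150, "y": 40, "z": -110, "ax": 0, "ay": 0, "az": 0, "claw": 60}
    - {"x": -150, "y": 40, "z": -110, "ax": 0, "ay": 0, "az": 0, "claw": 60}

```text
time_s: 33.65
position: [0.6175, -0.2647, 0.2251]
tcp_rot: [-179.9, -0.1, 91.1]
wrist_force: [0.7, 0.1, 0.2]
gripper_width: 0.0597
gripper_force: 0.0
```

```bash
python3 - <<'E'
from h import *
from bench import telemetry,capture,recognise
o=telemetry.get_obs();print(o['position'])
y=np.radians(1.0);Rz=np.array([[np.cos(y),-np.sin(y)],[np.sin(y),np.cos(y)]]);c=np.array([.6157,-.0198])
for cam in ('wrist','top'):
    p=capture(cam);hsv=cv2.cvtColor(p['color'],cv2.COLOR_BGR2HSV).astype(int);H,S,V=[hsv[...,i] for i in range(3)]
    M={'y':(H>18)&(H<35)&(S>110)&(V>50),'r':((H<8)|(H>170))&(S>110)&(V>40),'k':V<50}
    for k,b in (('y',.032),('r',-.032),('k',-.096)):
        w=c+Rz@[-.041,b]; g=proj(p,[*w,.033]); n,s,mm=blob(p,g,M[k]); cc,rr=cv2.minEnclosingCircle(np.argwhere(mm)[:,::-1].astype(np.float32))
        print(cam,k,'reel off mm',((ray(p,cc,.031)[:2]-w)*1000).round(1),'r px',round(rr,1),s)
        w=c+Rz@[.041,b]; g=proj(p,[*w,.06]); n,s,mm=blob(p,g,M[k])
        # predicted silhouette box of a seated cone
        q=np.array([proj(p,[w[0]+r*np.cos(a),w[1]+r*np.sin(a),z]) for r,z in ((.0255,.02),(.0255,.024),(.0205,.086)) for a in np.linspace(0,6.28,60)])
        print('   cone box seen',s[:2],s[:2]+s[2:4],'model',q.min(0).round(1),q.max(0).round(1))
E
```

```text
[ 0.61750866 -0.26474392  0.22509312]
wrist y reel off mm [-137.2 -272.6] r px 21.2 [ 124  182   43   36 1152]
   cone box seen [577   0] [640  47] model [ 345.1 -226.6] [419.6 -82.4]
wrist r reel off mm [-204.8  -63.8] r px 44.5 [ 36   0  38  83 572]
   cone box seen [517 122] [539 144] model [ 343.8 -107.8] [413.2   1.6]
wrist k reel off mm [ 0.1 -0.6] r px 6.6 [275  40  13  13 131]
   cone box seen [346   0] [408  77] model [342.7  -3.7] [407.6  77.6]
top y reel off mm [-1.  0.] r px 7.5 [310 214  15  15 172]
   cone box seen [307 180] [327 202] model [307.3 179.3] [325.7 201.3]
top r reel off mm [-4.4  0.6] r px 7.4 [333 215  15  15 169]
   cone box seen [330 181] [348 202] model [330.4 179.1] [348.9 201.1]
top k reel off mm [-2.  -0.5] r px 7.4 [357 214  15  15 166]
   cone box seen [354 180] [373 201] model [353.5 178.8] [372.6 200.8]
```

```bash
python3 - <<'E'
from h import *
from bench import telemetry,capture
y=np.radians(1.0);Rz=np.array([[np.cos(y),-np.sin(y)],[np.sin(y),np.cos(y)]]);c=np.array([.6157,-.0198])
p=capture('scene');hsv=cv2.cvtColor(p['color'],cv2.COLOR_BGR2HSV).astype(int);H,S,V=[hsv[...,i] for i in range(3)]
M={'c':(H>10)&(H<32)&(S<90)&(V>0),'y':(H>18)&(H<35)&(S>110)&(V>50),'r':((H<8)|(H>170))&(S>110)&(V>40),'k':V<50}
for k,b in (('c',.096),('y',.032),('r',-.032),('k',-.096)):
    w=c+Rz@[.041,b]; n,s,mm=blob(p,proj(p,[*w,.05]),M[k])
    q=np.array([proj(p,[w[0]+r*np.cos(a),w[1]+r*np.sin(a),z]) for r,z in ((.0255,.02),(.0255,.024),(.0205,.086)) for a in np.linspace(0,6.28,60)])
    print(k,s[:2],s[:2]+s[2:4],'model',q.min(0).round(1),q.max(0).round(1))
E
```

```text
c [302 230] [321 237] model [327.7 194. ] [348.6 226.7]
y [345 204] [366 236] model [344.7 201.6] [366.4 235.4]
r [362 212] [385 245] model [362.9 209.6] [385.4 244.7]
k [382 221] [406 255] model [382.4 218.3] [405.8 254.8]
```

All cones sit at the same level as the black one, which never moved, so I'm handing in.

```bash
python3 -c "
from bench import ctrl
print(ctrl.sign_off())"
```

```text
the job is handed in; nothing more can be done
None
```

The thread rack is set and handed in: the yellow and red cones are down on their pegs between cream and black, and the yellow, red and black reels lie in the wells in front of their own cones; no verdict came back at hand-in.

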